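# Tighten the last foot bolt with a reversible ratchet

## Robot

A 7-joint arm with a two-finger parallel gripper is mounted at the origin on a cart in front of the work surface, level with it; the furniture and walls round the work are solid. World frame = base frame: x ahead of the robot, y to its left, z up, the work surface at z = 0. Lengths are in m, angles in rad, forces in N, time in s.
With the tool pointing down it reaches from about 0.4 to 0.9 m from the base axis. Payload 5.6 kg.
Tool frame: the origin (TCP) lies at the very end of the fingers, on their centre line; the grasp point (between the pads) lies arm.tcp_to_grasp behind it (arm.tcp_to_grasp is the distance from the TCP to the grasp point, in m); z points along the fingers, y is the line along which they close (so a half turn about z gives the same grasp; the last joint's range is limited). The gripper opens to 92 mm and grips with 3 to 60 N. Pads are 20 mm wide; open, the fingers measure 128 mm over their backs; the gripper's body (75 mm by 189 mm) begins 69 mm behind the grasp point.
Start: joints at [1.118, 0.468, -0.012, 1.603, 0.006, 1.071, -0.056], TCP at [0.259, -0.596, 0.215] pointing down, gripper open.
Joint ranges: [-2.53, 2.53], [-0.31, 2.02], [-1.57, 1.55], [0.28, 2.44], [-1.29, 4.43], [0.15, 1.84], [-2.92, 2.92]. Speed limits (rad/s): [2.57, 2.57, 3.14, 3.14, 3.14, 3.14, 3.14].

## Interface

Orientations are given as a unit quaternion [x, y, z, w].
In Python, from rig import arm gives the robot as it stands.
- The arm moves only by the shell command python3 drive.py [FORCE], which reads ROWS from standard input. ROWS is a JSON list of rows, 1 to 8 of them, each an object with the fields ax, ay, az (a rotation vector in rad), dx, dy, dz (the shift in m), jaw (the finger opening in m); a field left out counts as zero (the opening has to be given); each row shifts and turns the commanded pose from where the row before left it, along the tool's axes as they then stand; what a row does not reach is not made up. A row lasts 1/12 s, in which the tool goes at most 0.0417 m and 0.125 rad, less where a joint would pass 70% of its speed; a pose out of reach is approached as far as the arm can. The fingers move at their own pace and stop on an object; FORCE is the grip in N (left out, the last holds). Time passes only in rows, so rows that do not move let the fingers close. It prints the time, the measured TCP pose, the force, the opening and the grip force at its end. Input that does not fit is refused with a message, and nothing moves.
- arm.sense(): the state, without advancing time (a new reading comes with each control period).
- arm.snapshot(name): name is "scene" or "top" or "wrist"; returns the picture (480x640x3 uint8, red, green, blue); there is no depth.
- arm.camera_info(name): a dict with "mtx" (3x3 intrinsics, pixels), "R" (3x3) and "t" (3): a world point X has camera coordinates R X + t; the wrist camera has in their place "mount" (4x4, takes a point from camera to tool coordinates, whose origin is the TCP and whose axes are the flange's). Camera axes: x right, y down, z forward; pixel columns grow to the right and rows downward; lengths in m; the calibration is good to about 2 mm. The wrist camera is an equidistant fisheye: a pixel r from the principal point sees the ray r / f radians off the axis. A picture is of the moment at which its call begins: read the wrist's pose just before it. camera_info takes no time and is no camera call.
- arm.close_job(): hands the job in; it is judged then, once.
The state is a dict: "clock": time; "q": joint angles; "qvel": joint speeds; "joint_torque": joint torques, N m; "ee_pos": TCP position; "tool_rot": TCP orientation; "wrist_force": force on the tool from outside, world axes, zero at the start; "wrist_torque": the same for the moment, N m; "width": finger opening in m; "grasp_force": force on a finger pad.
Only numpy, scipy, OpenCV 4.12 (cv2) and the standard library are available. Lean on these libraries where they do the work, as an engineer would, in place of code of your own. Each camera call takes 0.05 s, during which the arm holds its last target. There are 200 camera calls.

## Task

The gearmotor on the plywood shipping skid still has one loose foot bolt, at its near right corner. Set the ratchet spanner on that bolt head, lever side up, and let go; it was last used for undoing, so push its direction lever across to the other side, take the handle again and swing it back anticlockwise to feel that it now free-wheels, then pull it clockwise, stroke by stroke, until the bolt comes up solid (do not unscrew it). Lift the ratchet off and lay it flat on the bench, lever up, clear of the skid, and leave the other things where they are.

Things in the scene. Friction and masses are not known exactly. Their poses are not given: they have to be found in the camera images.
- skid: plywood shipping skid, 210 (x) x 230 (y) mm, on two battens, deck top 30 mm over the bench; fixed. Origin: on the bench under its centre; z up
- gearmotor: grey ribbed gearmotor screwed on the skid, about 150 x 136 mm and 99 mm tall over the deck, fixed. Origin: centre of its foot's underside; the foot's top is 10 mm higher. Its four foot bolts are 58 mm to either side in x and 50 mm in y; three are tight, the loose one is at -x, -y (near right)
- loose_bolt: loose steel bolt: flange 32 mm across, 4 mm thick; hex 24 mm across flats, 16 mm high, top edge chamfered. Origin: under the flange, z up. Clockwise from above tightens; it turns stiffly (about 0.5 N m) for 35 to 70 degrees and then comes up solid, flange hard on the foot, when the torque jumps past 1 N m (7 N at the grip; 10 N is ample). It stays where it is turned to
- bolt_seat (a point): centre of the top of the bolt's flange, on the bolt's axis, where the ratchet's ring comes to rest; turns with the bolt: its x axis is square to a flat of the hex (flats every 60 degrees). Round it the handle has room to swing, to the right of the skid, between 0.65 and 2.15 rad clockwise from the skid's x axis
- ratchet: steel ratchet ring spanner, 228 mm long, 0.53 kg. Origin: on the ring's axis at the underside; x along the handle, z up to the lever side. Head 54 mm round, 20 mm thick; neck 34 mm wide to x = 56 mm; bar 18 mm wide, 3 to 15 mm above the underside, to 111 mm; rubber grip 22 mm wide, 15 mm high, to 193 mm. Balances at x = 30 mm. Left on the bolt, the handle droops about 0.1 rad
- ring_mouth (a point): centre of the underside of the ring, on its axis; turns with the toothed ring: its x axis is square to a flat of the hex mouth, which is 25.1 mm across flats and goes right through the head
- ratchet_ring (a joint): turn of the toothed ring in the head, rad, anticlockwise from above positive, 0 at the start; falls as the ratchet free-wheels the tightening way. 24 teeth: with the slack of the hex, a stroke takes up to 0.5 rad before the bolt follows. Free-wheeling takes about 0.1 N m, felt as clicks
- ratchet_lever (a joint): direction lever on top of the head, rad, anticlockwise from above positive; it snaps over centre between two rests, +0.3 (undoing: it drives the bolt anticlockwise) and -0.3 (tightening: it drives the bolt clockwise). Its pivot is 33 mm from the ring's axis towards the handle; it is one piece with the pawl, so it ticks to and fro (down to 0.15) while the ratchet free-wheels
- lever_tab (a point): middle of the lever's upright thumb tab, 12 mm long, 5.5 mm thick, standing from 3 mm to 18 mm above the head's top face, 22 mm from the pivot towards the head's middle; this point is 11 mm above the head's top. Over to tightening, the tab moves 13 mm towards the ratchet's +y side; that takes about 2 N
- handle_grip (a point): middle of the rubber grip, 152 mm from the ring's axis, 9 mm above the ratchet's underside
- tape_gun: tape gun with a tape roll, lying left of the work, about 182 x 169 x 54 mm; bystander. Origin: under its centre
- notebook: notebook lying to the right behind the work, 148 x 108 x 12 mm; bystander. Origin: under its centre
- marker_blue: marker pen lying left of the skid, 138 mm long; bystander. Origin: under its centre

How it is judged:
On the way, in this order (a step that is already met when the one before it is completed fails the run):
1. the ratchet sits on the loose bolt, down on its flange, and has been let go (distance between ring_mouth and bolt_seat below 0.005 m and contact force between the fingers and ratchet below 0.3 N), for 0.2 s.
2. the direction lever is over on the tightening side, with the ratchet still on the bolt (value of joint ratchet_lever below -0.15 rad and distance between ring_mouth and bolt_seat below 0.007 m), for 0.2 s.
3. the ratchet on the bolt has been swung back anticlockwise, free-wheeling: its ring has turned clockwise in the head to beyond -0.3 rad (value of joint ratchet_ring below -0.3 rad and distance between ring_mouth and bolt_seat below 0.007 m), for 0.1 s.
4. the bolt is turned home: its flange presses on the foot with more than 15 N (contact force between loose_bolt and gearmotor above 15 N), for 0.2 s.
At the end, for the whole second after the job is handed in: The loose bolt is home (its flange presses on the foot with over 15 N, which is within about 5 degrees of solid); the ratchet is off it and lies flat on the bench within 0.1 rad, lever up, its head over 100 mm from the bolt, at rest; bystanders are within 30 mm of where they lay (contact force between loose_bolt and gearmotor above 15 N and height (world z) of ratchet below 0.006 m and angle between ratchet's own z axis and vertical below 0.1 rad and horizontal distance between ratchet and bolt_seat above 0.1 m and linear speed of ratchet below 0.02 m/s); the robot touches nothing.
It fails at once if the bolt is unscrewed by more than about a twelfth of a turn past the loosest it can start (z of bolt_seat in the frame of gearmotor above 0.014473 m).
It fails at once if a bystander is pushed more than 30 mm (distance of any of tape_gun, notebook, marker_blue from where it was at the start of the episode above 0.03 m).
It also fails if it takes over 72 s, if anything falls off the work surface, if the arm or the gripper's body presses on something with over 40 N, if the wrist force passes 120 N, or if a joint passes its speed limit or range.

## Working session

There is one attempt and no reset: what is moved stays moved. The work goes in short steps, Python scripts to look and compute and a shell command to move; the robot and the scene stay as the last step left them, time stands still between calls to the robot, and variables do not carry over. Pictures are saved under pics/ and viewed, at most 10 in all, crops included, and the job is handed in when it is done.

```bash
ls; mkdir -p pics; python3 - <<'E'
from rig import arm
import cv2
s=arm.sense(); print(s['clock'],s['ee_pos'],s['tool_rot'],s['width'],arm.tcp_to_grasp)
for n in ("scene","top"):
    cv2.imwrite(f"pics/{n}0.png",arm.snapshot(n)[:,:,::-1])
    print(n,arm.camera_info(n))
print(arm.camera_info("wrist"))
E
```

```text
drive.py
pics
rig.py
0.0 [ 0.25867799 -0.59569303  0.21365622] [ 9.79088457e-01  2.03433132e-01 -2.42174978e-04 -8.33432081e-04] 0.09175143804620782 0.0187
scene {'mtx': array([[614.54486275,   0.        , 319.20923422],
       [  0.        , 614.54486275, 238.40252804],
       [  0.        ,   0.        ,   1.        ]]), 'R': array([[-0.80162977, -0.59774654, -0.00942272],
       [-0.29516101,  0.40944478, -0.86326992],
       [ 0.51987469, -0.68924165, -0.50465459]]), 't': array([0.37997818, 0.22464767, 1.17103182])}
top {'mtx': array([[587.73415013,   0.        , 313.28279765],
       [  0.        , 587.73415013, 240.86908863],
       [  0.        ,   0.        ,   1.        ]]), 'R': array([[-0.01521161, -0.99987422, -0.0044897 ],
       [-0.98576242,  0.01574862, -0.16740501],
       [ 0.16745466,  0.00187928, -0.98587799]]), 't': array([-0.03559004,  0.52479997,  1.19872317])}
{'mtx': array([[371.64829954,   0.        , 318.63751499],
       [  0.        , 371.64829954, 237.94195018],
       [  0.        ,   0.        ,   1.        ]]), 'mount': array([[ 2.31475831e-04, -9.58123670e-01, -2.86354640e-01,
         8.16956062e-02],
       [ 9.99999968e-01,  1.92726594e-04,  1.63503242e-04,
        -2.59942653e-04],
       [-1.01468171e-04, -2.86354668e-01,  9.58123684e-01,
        -1.69223820e-01],
       [ 0.00000000e+00,  0.00000000e+00,  0.00000000e+00,
         1.00000000e+00]])}
```

View pics/scene0.png

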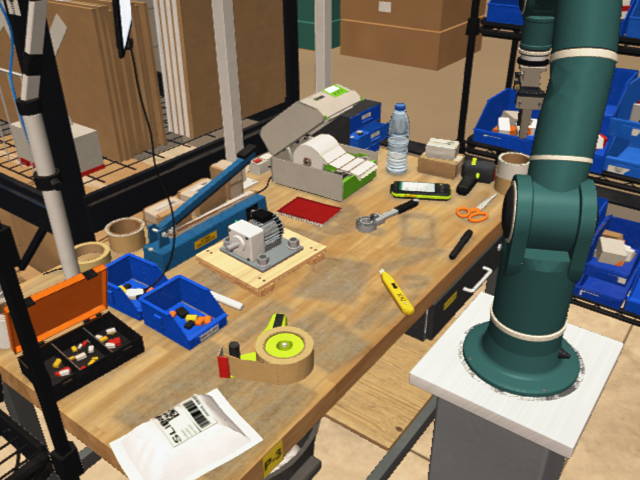

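View pics/top0.png

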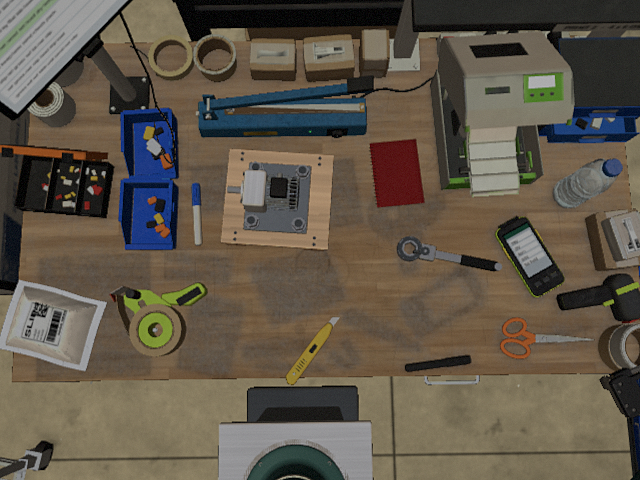

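The top view shows the ratchet ring near (410,249), its grip near (480,263), and the near-right bolt near (310,226). In the scene view the ratchet head is near (370,224). Next I'll enlarge both.

```bash
cat > h.py <<'E'
import numpy as np, cv2
from rig import arm
from scipy.spatial.transform import Rotation as Rn
def ray(n,u,v,pose=None):
    c=arm.camera_info(n); K=c['mtx']
    d=np.array([(u-K[0,2])/K[0,0],(v-K[1,2])/K[1,1],1])
    if n!='wrist': return -c['R'].T@c['t'], c['R'].T@(d/np.linalg.norm(d))
    r=np.hypot(d[0],d[1]); d=np.array([d[0]/r*np.sin(r),d[1]/r*np.sin(r),np.cos(r)])
    p,q=pose; T=Rn.from_quat(q).as_matrix(); M=c['mount']
    return T@M[:3,3]+p, T@M[:3,:3]@d
def atz(n,u,v,z,pose=None):
    o,d=ray(n,u,v,pose); return o+d*(z-o[2])/d[2]
def tri(*rays):
    A=np.zeros((3,3));b=np.zeros(3)
    for o,d in rays:
        P=np.eye(3)-np.outer(d,d);A+=P;b+=P@o
    x=np.linalg.solve(A,b); return x,[float(np.linalg.norm((np.eye(3)-np.outer(d,d))@(x-o))) for o,d in rays]
def proj(n,X,pose=None):
    c=arm.camera_info(n);K=c['mtx']
    if n!='wrist':
        p=c['R']@X+c['t']; p=p/p[2]; return (K@p)[:2]
    T=Rn.from_quat(pose[1]).as_matrix();M=c['mount']
    p=M[:3,:3].T@(T.T@(np.asarray(X)-pose[0])-M[:3,3])
    th=np.arctan2(np.hypot(p[0],p[1]),p[2]);ph=np.arctan2(p[1],p[0])
    return np.array([K[0,2]+K[0,0]*th*np.cos(ph),K[1,2]+K[0,0]*th*np.sin(ph)])
def st():
    s=arm.sense();return np.array(s['ee_pos']),np.array(s['tool_rot'])
E
python3 - <<'E'
from h import *
a=cv2.imread('pics/top0.png'); b=cv2.imread('pics/scene0.png')
A=cv2.resize(a[215:285,385:525],None,fx=5,fy=5,interpolation=3)
B=cv2.resize(b[195:245,340:440],None,fx=5,fy=5,interpolation=3)
im=np.zeros((600,700,3),np.uint8); im[:350]=A; im[350:,:500]=B
cv2.imwrite('pics/crop1.png',im)
for u,v,z in((410,249,.02),(480,263,.01),(310,226,.05),(277,200,.03)):print(atz('top',u,v,z))
E
```

```text
[ 0.50723608 -0.25134363  0.02      ]
[ 0.47582293 -0.40254512  0.01      ]
[ 0.55517587 -0.03732531  0.05      ]
[0.61759197 0.03344851 0.03      ]
```

View pics/crop1.png

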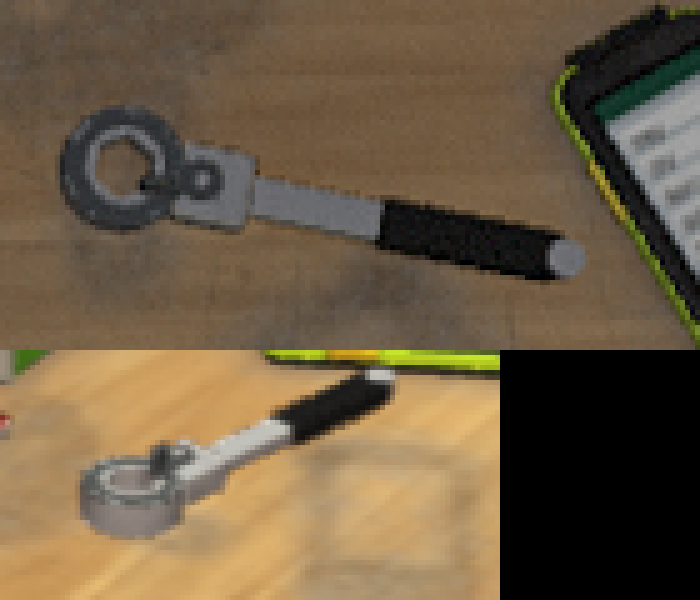

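Top crop: ring centre at full-image (409.4,248.6), handle end at (498.4,266.8). Scene crop: ring top centre near (366.2,221), handle end near (416,200). The handle points at about -1.77 rad. I'll move the wrist camera above the neck.

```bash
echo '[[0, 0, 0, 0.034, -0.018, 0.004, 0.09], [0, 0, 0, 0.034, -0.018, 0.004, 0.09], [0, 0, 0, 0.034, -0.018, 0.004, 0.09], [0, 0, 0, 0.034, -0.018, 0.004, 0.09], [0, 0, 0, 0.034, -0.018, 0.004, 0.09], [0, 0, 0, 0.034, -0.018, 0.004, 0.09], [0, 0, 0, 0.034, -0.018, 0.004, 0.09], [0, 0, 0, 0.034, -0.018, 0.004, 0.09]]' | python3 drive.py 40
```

```text
refused: ROWS must be a list of objects with named fields. Nothing was moved.
```

Nothing moved. I misread the format; it is a list of objects with named fields. Resending.

```bash
echo '[{"dx":0.034, "dy":-0.018, "dz":0.004, "jaw":0.09}, {"dx":0.034, "dy":-0.018, "dz":0.004, "jaw":0.09}, {"dx":0.034, "dy":-0.018, "dz":0.004, "jaw":0.09}, {"dx":0.034, "dy":-0.018, "dz":0.004, "jaw":0.09}, {"dx":0.034, "dy":-0.018, "dz":0.004, "jaw":0.09}, {"dx":0.034, "dy":-0.018, "dz":0.004, "jaw":0.09}, {"dx":0.034, "dy":-0.018, "dz":0.004, "jaw":0.09}, {"dx":0.034, "dy":-0.018, "dz":0.004, "jaw":0.09}]' | python3 drive.py 40
echo '[{"dx":0.034, "dy":-0.018, "dz":0.004, "jaw":0.09}, {"dx":0.034, "dy":-0.018, "dz":0.004, "jaw":0.09}, {"az":-0.12, "jaw":0.09}, {"az":-0.12, "jaw":0.09}, {"az":-0.12, "jaw":0.09}, {"az":-0.12, "jaw":0.09}, {"az":-0.12, "jaw":0.09}, {"az":-0.12, "jaw":0.09}]' | python3 drive.py
echo '[{"az":-0.12, "jaw":0.09}, {"az":-0.12, "jaw":0.09}, {"jaw":0.09}, {"jaw":0.09}]' | python3 drive.py
cat >> h.py <<'E'
def shot(name):
    p=st(); im=arm.snapshot('wrist')[:,:,::-1]; cv2.imwrite(f'pics/{name}.png',im)
    import json; json.dump([list(map(float,p[0])),list(map(float,p[1]))],open(f'pics/{name}.json','w')); return p,im
def pose(name):
    import json; p=json.load(open(f'pics/{name}.json')); return np.array(p[0]),np.array(p[1])
def yaw(p=None):
    T=Rn.from_quat((p or st())[1]).as_matrix(); return np.arctan2(T[1,0],T[0,0])
def go(x,y,z,yw):
    p=st(); T=Rn.from_quat(p[1]).as_matrix(); d=T.T@(np.array([x,y,z])-p[0]); print('tool d',d.round(4),'rz',round(-(yw-yaw(p)),4))
E
python3 - <<'E'
from h import *
p,im=shot('w1'); print(p,yaw(p),arm.sense()['q'],arm.sense()['clock'])
for n,X in(('ring',(.507,-.251,.02)),('bolt',(.555,-.037,.06))):print(n,proj('wrist',X,p))
r,e=tri(ray('top',409.4,248.6),ray('scene',366.2,221));print('ring top',r,e)
r,e=tri(ray('top',498.4,266.8),ray('scene',416,200.4));print('end',r,e)
E
```

```text
clock: 0.77
ee_pos: [0.4517, -0.3541, 0.1822]
tool_rot: [0.979, 0.203, -0.0, -0.0]
wrist_force: [0.7, -0.1, -0.8]
width: 0.0898
grasp_force: 0.0
clock: 1.43
ee_pos: [0.4988, -0.2955, 0.1741]
tool_rot: [0.843, 0.538, -0.0, -0.0]
wrist_force: [0.0, 0.9, 0.4]
width: 0.09
grasp_force: 0.0
clock: 1.77
ee_pos: [0.4988, -0.2957, 0.1742]
tool_rot: [0.776, 0.631, -0.0, -0.0]
wrist_force: [-0.2, 0.3, 0.4]
width: 0.0903
grasp_force: 0.0
(array([ 0.4987908 , -0.29570707,  0.17424425]), array([ 7.75661163e-01,  6.31149458e-01, -1.85729915e-05, -3.48828809e-04])) 1.3660684363508695 [ 0.74177888  0.42400703 -0.33692695  1.79808065  0.16811366  0.94808575
  0.12928788] 1.8167
ring [317.13524757 171.49439617]
bolt [321.39016575 -83.00881484]
ring top [ 0.50799997 -0.25008186  0.02032847] [8.739786163710471e-05, 8.73978616370017e-05]
end [ 0.46634251 -0.44026628  0.01443353] [9.089202262766773e-05, 9.089202262772142e-05]
```

View pics/w1.png

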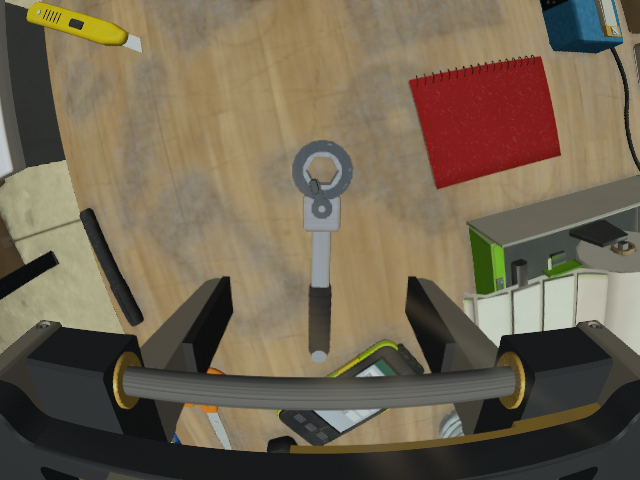

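The ring's top centre is at (322.5,170.5), the pivot at (321,209) and the handle end at (319,356). The handle is nearly parallel to the tool's x.

```bash
python3 - <<'E'
from h import *
p=pose('w1')
c=atz('wrist',322.5,170.5,.02,p);e=atz('wrist',319,356,.009,p);n=atz('wrist',320,246,.015,p)
h=e-c; a=np.arctan2(h[1],h[0]); print(c,e,n,a,a+np.pi,np.linalg.norm(h[:2]))
# height check: w1 and top views
print(tri(ray('wrist',322.5,170.5,p),ray('top',409.4,248.6),ray('scene',366.2,221)))
g=c+0.047*np.array([np.cos(a),np.sin(a),0]); print(g)
go(g[0],g[1],.004,a+np.pi)
E
```

```text
[ 0.51175333 -0.2510888   0.02      ] [ 0.46875344 -0.44373891  0.009     ] [ 0.49536005 -0.31977931  0.015     ] -1.7903987504996144 1.3511939030901787 0.19739061636582375
(array([ 0.50968104, -0.25110408,  0.01891131]), [0.002060949810976413, 0.0015825923319095223, 0.00104814993898676])
[ 0.50151477 -0.29696006  0.02      ]
tool d [-0.0007  0.003   0.1703] rz 0.0149
```

```bash
echo '[{"az":0.015, "dy":0.002, "dz":0.034, "jaw":0.09}, {"dz":0.034, "jaw":0.08}, {"dz":0.034, "jaw":0.07}, {"dz":0.034, "jaw":0.06}, {"dz":0.025, "jaw":0.06}, {"dz":0.008, "jaw":0.06}, {"jaw":0.06}]' | python3 drive.py 40
python3 - <<'E'
from h import *
p,im=shot('w2'); print(p,yaw(p))
R=np.array([.5097,-.2511,.02]); S=np.zeros((400,400,2),np.float32)
a=yaw(p)+np.pi; ex=np.array([np.cos(a),np.sin(a),0]);ey=np.array([-ex[1],ex[0],0])
for i in range(400):
    for j in range(400): S[i,j]=proj('wrist',R+ex*(j-150)*.0002-ey*(i-200)*.0002,p)
rect=cv2.remap(im,S[...,0],S[...,1],cv2.INTER_CUBIC)
out=np.zeros((480,800,3),np.uint8); out[:400,:400]=rect; out[:300,400:]=cv2.resize(im,(400,300))
cv2.imwrite('pics/w2c.png',out)
E
```

```text
clock: 2.4
ee_pos: [0.4996, -0.2952, 0.0035]
tool_rot: [0.78, 0.626, -0.001, -0.002]
wrist_force: [0.2, 0.5, 0.8]
width: 0.0597
grasp_force: 0.0
(array([ 0.49959072, -0.29518811,  0.00345941]), array([ 0.77963853,  0.6262258 , -0.00094521, -0.00202641])) 1.3534073179270125Traceback (most recent call last):
  File "<stdin>", line 6, in <module>
  File "h.py", line 19, in proj
    c=arm.camera_info(n);K=c['mtx']
ValueError: time passes only in moves, steps and waits
```

```bash
cat >> h.py <<'E'
CI=arm.camera_info('wrist')
def projv(X,p):
    K=CI['mtx'];T=Rn.from_quat(p[1]).as_matrix();M=CI['mount']
    q=((X-p[0])@T-M[:3,3])@M[:3,:3]
    th=np.arctan2(np.hypot(q[...,0],q[...,1]),q[...,2]);ph=np.arctan2(q[...,1],q[...,0])
    return (K[0,2]+K[0,0]*th*np.cos(ph)).astype(np.float32),(K[1,2]+K[0,0]*th*np.sin(ph)).astype(np.float32)
def rectify(im,p,R,a,res=.0002,N=400,j0=150):
    # x right along heading a, y up (ccw)
    ex=np.array([np.cos(a),np.sin(a),0]);ey=np.array([-ex[1],ex[0],0])
    j,i=np.meshgrid(np.arange(N),np.arange(N))
    X=np.array(R)+ex*((j-j0)*res)[...,None]-ey*((i-N//2)*res)[...,None]
    u,v=projv(X,p); return cv2.remap(im,u,v,cv2.INTER_CUBIC)
E
python3 - <<'E'
from h import *
p=pose('w2'); im=cv2.imread('pics/w2.png')
rect=rectify(im,p,[.5097,-.2511,.02],yaw(p)+np.pi)
out=np.zeros((400,800,3),np.uint8); out[:,:400]=rect; out[:300,400:]=cv2.resize(im,(400,300))
cv2.imwrite('pics/w2c.png',out)
E
```

```text
(no output)
```

View pics/w2c.png

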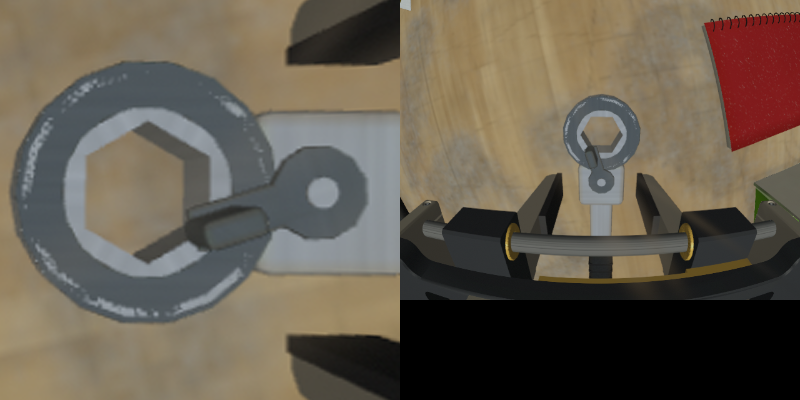

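In the rectified view (0.2 mm/px) the ring centre is at (147,192). The hex vertices at (148,121) and (148,265) put one mouth flat square to the handle, so the ring angle is about 0. The neck edges are at rows 110 and 275. The lever tab lies to the -y side at (235,230). Next I'll shift 2 mm, close, lift and look at the bolt.

```bash
echo '[{"dy":0.002, "jaw":0.06}, {"jaw":0.03}, {"jaw":0.02}, {"jaw":0.02}, {"jaw":0.02}, {"jaw":0.02}, {"dz":-0.02, "jaw":0.02}, {"dz":-0.03, "jaw":0.02}]' | python3 drive.py 50
echo '[{"dz":-0.035, "jaw":0.02}, {"dz":-0.035, "jaw":0.02}, {"dx":0.035, "jaw":0.02}, {"dx":0.035, "jaw":0.02}, {"dx":0.035, "jaw":0.02}, {"dx":0.035, "jaw":0.02}, {"jaw":0.02}, {"jaw":0.02}]' | python3 drive.py
python3 - <<'E'
from h import *
p,im=shot('w3'); print(p,yaw(p)); print(arm.sense()['clock'])
arm.snapshot
R=[.555,-.037,.055]
rect=rectify(im,p,R,0.0,res=.0005,N=400,j0=200)
out=np.zeros((400,800,3),np.uint8); out[:,:400]=rect; out[:300,400:]=cv2.resize(im,(400,300))
cv2.imwrite('pics/w3c.png',out)
E
```

```text
clock: 3.12
ee_pos: [0.4999, -0.2951, 0.0528]
tool_rot: [0.779, 0.627, -0.001, -0.004]
wrist_force: [-0.5, -0.0, -4.4]
width: 0.0334
grasp_force: 50.0
clock: 3.78
ee_pos: [0.5329, -0.1566, 0.1251]
tool_rot: [0.778, 0.629, -0.0, -0.001]
wrist_force: [-0.6, -1.1, -6.0]
width: 0.0337
grasp_force: 50.0
(array([ 0.53291758, -0.1565806 ,  0.12514886]), array([ 7.77523734e-01,  6.28853157e-01, -2.10957591e-06, -7.41544026e-04])) 1.3601545810850821
3.8333
```

View pics/w3c.png

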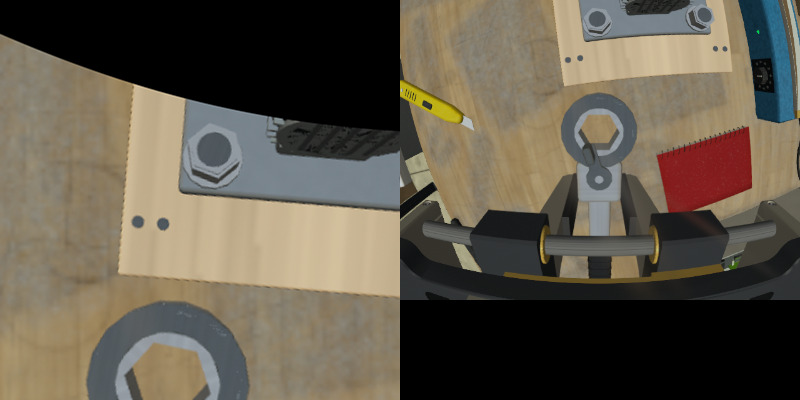

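The skid's right edge runs (118,273) to (400,297) at 0.5 mm/px, so the skid's x axis is at about -0.085 rad. The bolt head is near (212,150), which puts it at about (0.561,-0.012). I'll advance 40 mm for a second, closer view.

```bash
echo '[{"dx":0.02, "jaw":0.02}, {"dx":0.02, "jaw":0.02}, {"jaw":0.02}, {"jaw":0.02}]' | python3 drive.py
python3 - <<'E'
from h import *
p,im=shot('w4'); print(p,yaw(p))
p3=pose('w3');im3=cv2.imread('pics/w3.png')
out=np.zeros((520,800,3),np.uint8)
u,v=proj('wrist',np.array([.561,-.012,.06]),p).astype(int); print('w4 crop',u-30,v-30)
out[:400,:400]=cv2.resize(im[v-30:v+50,u-40:u+40],(400,400),interpolation=2)
print('orig4',u-40,v-30)
u,v=proj('wrist',np.array([.561,-.012,.06]),p3).astype(int); v=max(v,20);print('orig3',u-40,v-20)
out[:400,400:]=cv2.resize(im3[v-20:v+60,u-40:u+40],(400,400),interpolation=2)
cv2.imwrite('pics/w4c.png',out)
E
```

```text
clock: 4.17
ee_pos: [0.5412, -0.121, 0.1251]
tool_rot: [0.779, 0.627, -0.0, -0.0]
wrist_force: [-0.1, -0.0, -5.3]
width: 0.0335
grasp_force: 50.0
(array([ 0.54117989, -0.12097843,  0.12514182]), array([ 7.79157838e-01,  6.26827607e-01, -3.89888156e-04, -2.51598464e-04])) 1.3549501901805914
w4 crop 281 54
orig4 271 54
orig3 273 8
```

View pics/w4c.png

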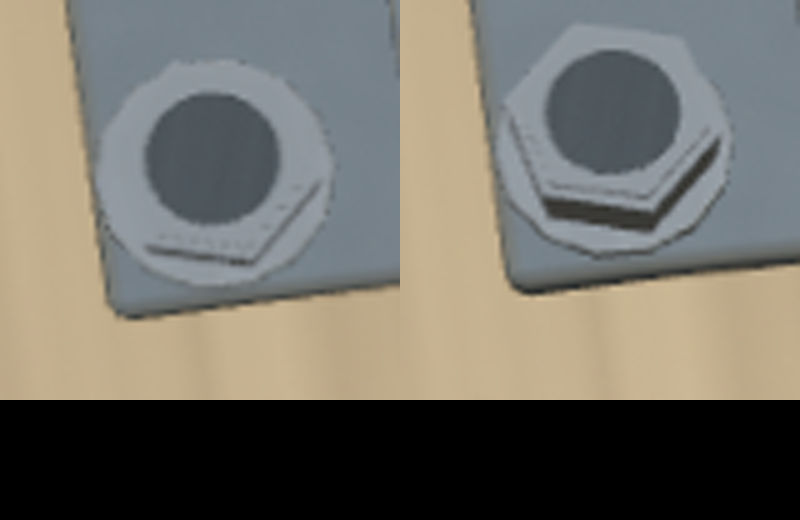

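In w4 the bolt's end disc is centred at crop (211,159), pixel (313.2,85.8), with hex edge vertices (147,246), (250,263), (322,180). In w3 the disc is at (315.4,30.4), with vertices (503,105), (572,25), (687,38), (722,137).

```bash
python3 - <<'E'
from h import *
p3,p4=pose('w3'),pose('w4')
X,e=tri(ray('wrist',315.4,30.4,p3),ray('wrist',313.2,85.8,p4));print('bolt top',X,e)
t=lambda c,p,o,n,z:[atz('wrist',o[0]+a/5,o[1]+b/5,z,p) for a,b in c]
V3=t([(103,105),(172,25),(287,38),(322,137)],p3,(273,8),0,.0605)
V4=t([(147,246),(250,263),(322,180)],p4,(271,54),0,.056)
for V in(V3,V4):
    for a,b in zip(V,V[1:]):
        d=b-a; an=np.degrees(np.arctan2(d[1],d[0])); print('edge',an.round(1),'flat mod60',((an-90)%60).round(1),'len mm',(np.linalg.norm(d)*1e3).round(1))
# foot corner/edge direction w4
F=t([(70,10),(108,300)],p4,(271,54),0,.04);d=F[0]-F[1];print('foot y dir',np.degrees(np.arctan2(d[1],d[0]))-90)
F=t([(140,318),(400,285)],p4,(271,54),0,.04);d=F[1]-F[0];print('foot x dir',np.degrees(np.arctan2(d[1],d[0])))
im=cv2.imread('pics/w4.png'); cv2.imwrite('pics/w4r.png',np.hstack([rectify(im,p4,[.5506,-.0758,.119],yaw(p4)+np.pi)]))
for z in(.06,.064): print(z,atz('wrist',315.4,30.4,z,p3),atz('wrist',313.2,85.8,z,p4), atz('top',310,226,z))
E
```

```text
bolt top [ 0.5617245  -0.01318543  0.0594889 ] [5.848329451864899e-05, 5.848329451862727e-05]
edge 39.7 flat mod60 9.7 len mm 13.8
edge -19.3 flat mod60 10.7 len mm 14.4
edge -84.3 flat mod60 5.7 len mm 14.1
edge -22.2 flat mod60 7.8 len mm 13.2
edge 37.7 flat mod60 7.7 len mm 14.1
foot y dir -5.212313067841691
foot x dir -4.769138461707362
0.06 [ 0.56175678 -0.01333859  0.06      ] [ 0.5616624  -0.01323259  0.06      ] [ 0.55321504 -0.03739729  0.06      ]
0.064 [ 0.56156546 -0.01442549  0.064     ] [ 0.56162068 -0.01371207  0.064     ] [ 0.55243071 -0.03742609  0.064     ]
```

```bash
python3 - <<'E'
from h import *
for n in('w3','w4'):
    p=pose(n);im=cv2.imread(f'pics/{n}.png');a=yaw(p)+np.pi;T=Rn.from_quat(p[1]).as_matrix()
    C=p[0]+T@np.array([.0463,0,-.0165])
    r=rectify(im,p,C,a,j0=200); g=cv2.GaussianBlur(cv2.cvtColor(r,cv2.COLOR_BGR2GRAY),(5,5),0)
    for lo,hi in((75,95),(120,145)):
        c=cv2.HoughCircles(g,cv2.HOUGH_GRADIENT,1,50,param1=80,param2=20,minRadius=lo,maxRadius=hi)
        if c is not None: print(n,lo,c[0][:2].round(1))
    cv2.imwrite(f'pics/{n}r.png',r)
    print(C)
p=pose('w2');im=cv2.imread('pics/w2.png');r=rectify(im,p,[.5115,-.2504,.02],yaw(p)+np.pi,j0=200)
g=cv2.GaussianBlur(cv2.cvtColor(r,cv2.COLOR_BGR2GRAY),(5,5),0)
for lo,hi in((75,95),(120,145)):
    c=cv2.HoughCircles(g,cv2.HOUGH_GRADIENT,1,50,param1=80,param2=20,minRadius=lo,maxRadius=hi);print('w2',c[0][:2].round(1))
E
```

```text
w3 75 [[194.5 200.5  82.3]]
w3 120 [[193.5 200.5 129.8]]
[ 0.54261377 -0.11132298  0.14169187]
w4 75 [[193.5 198.5  82.4]]
w4 120 [[192.5 200.5 129.5]]
[ 0.55111137 -0.0757512   0.14162829]
w2 [[202.5 199.5  84. ]]
w2 [[200.5 200.5 132. ]]
```

```bash
echo '[{"az":0.084, "jaw":0.02}, {"az":0.084, "jaw":0.02}, {"ay":0.05, "jaw":0.02}, {"jaw":0.02}, {"jaw":0.02}]' | python3 drive.py
python3 - <<'E'
from h import *
go(.5440,-.0570,.0786,1.187)
E
```

```text
clock: 4.63
ee_pos: [0.5407, -0.1234, 0.1252]
tool_rot: [0.83, 0.557, 0.02, -0.014]
wrist_force: [-0.0, 0.5, -4.7]
width: 0.0332
grasp_force: 50.0
tool d [ 0.0604 -0.022   0.0495] rz -0.004
```

```bash
echo '[{"dx":0.02, "dy":-0.0073, "jaw":0.02}, {"dx":0.02, "dy":-0.0073, "jaw":0.02}, {"dx":0.0204, "dy":-0.0074, "jaw":0.02}, {"dz":0.025, "jaw":0.02}, {"dz":0.0245, "jaw":0.02}, {"jaw":0.02}, {"jaw":0.02}]' | python3 drive.py
python3 - <<'E'
from h import *
go(.5440,-.0570,.0786,1.187)
p,im=shot('w5');T=Rn.from_quat(p[1]).as_matrix();C=p[0]+T@np.array([.047,0,-.0162]);print(C)
r=rectify(im,p,C,yaw(p)+np.pi,j0=200);cv2.imwrite('pics/w5r.png',r)
g=cv2.GaussianBlur(cv2.cvtColor(r,cv2.COLOR_BGR2GRAY),(5,5),0)
for lo,hi in((75,95),(120,145)):
    c=cv2.HoughCircles(g,cv2.HOUGH_GRADIENT,1,50,param1=80,param2=20,minRadius=lo,maxRadius=hi);print(c[0][:2].round(1))
E
```

```text
clock: 5.22
ee_pos: [0.5437, -0.0546, 0.0783]
tool_rot: [0.829, 0.559, 0.019, -0.015]
wrist_force: [0.5, -0.0, -4.4]
width: 0.0334
grasp_force: 49.9
tool d [-0.0021  0.0012 -0.0004] rz -0.0006
[ 0.56104662 -0.01180507  0.09671862]
[[222.5 193.5  78.8]]
[[203.5 199.5 140. ]]
```

View pics/w5r.png

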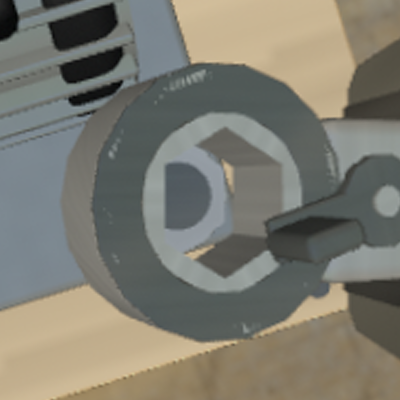

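The ring's top face now looks pitched: outer columns 92 to 335 against rows 62 to 342, with the front wall visible on the left. The head has tipped up in the grip. I'll fit the pitch from these edges.

```bash
cat > fit.py <<'E'
from h import *
from scipy.optimize import least_squares
def model(par,p,yw):
    # ratchet pose in tool frame: pitch phi (head up +) about tool y, ring-bottom centre at (x,0,z)
    phi,x,z,y=par; T=Rn.from_quat(p[1]).as_matrix(); Rt=T@Rn.from_euler('y',phi).as_matrix()
    O=p[0]+T@np.array([x,y,z]); up=-Rt[:,2]; ax=Rt[:,0]; ay=Rt[:,1]
    t=np.linspace(0,2*np.pi,181)[:,None]; f=lambda r,h:O+up*h+r*(np.cos(t)*ax+np.sin(t)*ay)
    return O,Rt,f(.0264,.02),f(.0168,.02)
def rectpix(X,p,C,a,res=.0002,N=400,j0=200):
    # project through camera then onto plane z=C[2]
    u,v=projv(X,p);K=CI['mtx']; d0=(u-K[0,2])/K[0,0];d1=(v-K[1,2])/K[0,0];r=np.hypot(d0,d1)
    d=np.stack([d0/r*np.sin(r),d1/r*np.sin(r),np.cos(r)],-1);T=Rn.from_quat(p[1]).as_matrix();M=CI['mount']
    o=T@M[:3,3]+p[0];d=d@(T@M[:3,:3]).T; P=o+d*((C[2]-o[2])/d[:,2])[:,None]-C
    ex=np.array([np.cos(a),np.sin(a),0]);ey=np.array([-ex[1],ex[0],0])
    return P@ex/res+j0,N//2-P@ey/res
def fit(p,C,obs,z0=.004):
    a=yaw(p)+np.pi
    def res(par):
        O,Rt,A,B=model(par,p,a);out=[]
        ja,ia=rectpix(A,p,C,a);jb,ib=rectpix(B,p,C,a)
        m=[ja.min(),ja.max(),ia.min(),ia.max(),jb.min(),jb.max(),ib.min(),ib.max()]
        return [q-o for q,o in zip(m,obs) if o is not None]
    s=least_squares(res,[0,.047,z0,0],x_scale=[.1,.005,.005,.005]);return s.x,np.round(s.fun,1)
E
python3 - <<'E'
from fit import *
p=pose('w5');T=Rn.from_quat(p[1]).as_matrix();C=p[0]+T@np.array([.047,0,-.0162])
x,f=fit(p,C,[92,None,62,342,143,302,111,292]);print('w5 phi,x,z,y',x.round(4),f)
O,Rt,_,_=model(x,p,0);print('ring bottom world',O,'axis',-Rt[:,2], 'world pitch',np.arctan2(Rt[2,0],np.hypot(*Rt[:2,0])))
p=pose('w2');x,f=fit(p,np.array([.5115,-.2504,.02]),[200.5-132,None,200.5-132,200.5+132,202-84,202+84,200-84,200+84]);print('w2',x.round(4),f)
p=pose('w4');T=Rn.from_quat(p[1]).as_matrix();C=p[0]+T@np.array([.0463,0,-.0165])
x,f=fit(p,C,[192.5-129.5,None,200.5-129.5,200.5+129.5,193.5-82.4,193.5+82.4,198.5-82.4,198.5+82.4]);print('w4',x.round(4),f)
E
```

```text
w5 phi,x,z,y [ 0.      0.0436 -0.0027 -0.0003] [-4.2  1.9 -2.7 -5.   9.3  3.  -2.8]
ring bottom world [ 0.55972628 -0.01421424  0.08310442] axis [-0.01563819 -0.04595208  0.99882123] world pitch 0.04848227763568748
w2 [0.     0.0461 0.0031 0.0019] [ 0.8 -0.5  0.1 -0.6 -0.2  0.   0.4]
w4 [0.0054 0.0473 0.0055 0.0001] [ 0.1 -1.7 -0.1 -0.6  0.3  0.6  1.6]
```

```bash
sed -i 's/\.astype(np.float32)//g' h.py; sed -i 's/return cv2.remap(im,u,v/return cv2.remap(im,u.astype(np.float32),v.astype(np.float32)/' h.py
python3 - <<'E'
from fit import *
p=pose('w5');T=Rn.from_quat(p[1]).as_matrix();C=p[0]+T@np.array([.047,0,-.0162])
for ob in([92,None,62,342,143,302,111,292],[92,335,62,342,143,302,111,292]):
    x,f=fit(p,C,ob);print('w5 phi,x,z,y',x.round(4),f)
    O,Rt,_,_=model(x,p,0);print('ring bottom world',O,'axis',-Rt[:,2])
p=pose('w2');x,f=fit(p,np.array([.5115,-.2504,.02]),[200.5-132,None,200.5-132,200.5+132,202-84,202+84,200-84,200+84]);print('w2',x.round(4),f)
p=pose('w4');T=Rn.from_quat(p[1]).as_matrix();C=p[0]+T@np.array([.0463,0,-.0165])
x,f=fit(p,C,[192.5-129.5,None,200.5-129.5,200.5+129.5,193.5-82.4,193.5+82.4,198.5-82.4,198.5+82.4]);print('w4',x.round(4),f)
E
```

```text
w5 phi,x,z,y [ 0.2554  0.0495 -0.0063 -0.0003] [ 0.5 -0.9  0.5 -0.6  0.1  1.3 -0.8]
ring bottom world [ 0.56184138 -0.00896735  0.08698571] axis [-0.10973923 -0.27835594  0.95418828]
w5 phi,x,z,y [ 3.051e-01  5.080e-02 -6.800e-03 -3.000e-04] [ 1.3  3.1 -1.2  0.7 -0.4 -4.   1.1 -0.7]
ring bottom world [ 0.56232189 -0.00778499  0.08746308] axis [-0.12743161 -0.32199541  0.93812587]
w2 [-0.0136  0.0458  0.0033  0.0019] [ 0.8 -0.3 -0.1 -0.7 -0.1  0.1  0.3]
w4 [-0.0083  0.0469  0.0063  0.0001] [ 0.5 -1.1 -0.9 -0.5 -0.   0.9  1.1]
```

The fit puts the head pitched up about 0.26 rad in the grip. The ring overshot about 4 mm towards the motor fins and must have caught them on the way down. I'll back off, press the ratchet flat on the bench and regrip it.

```bash
echo '[{"dx":-0.01, "dz":-0.01, "jaw":0.02}, {"dx":-0.01, "dz":-0.02, "jaw":0.02}, {"dx":-0.02, "dz":-0.02, "jaw":0.02}, {"dx":-0.03, "jaw":0.02}, {"ay":-0.05, "dx":-0.03, "jaw":0.02}, {"dx":-0.03, "jaw":0.02}, {"dx":-0.03, "jaw":0.02}, {"dx":-0.03, "jaw":0.02}]' | python3 drive.py 30
echo '[{"dz":0.02, "jaw":0.02}, {"dz":0.03, "jaw":0.02}, {"dz":0.02, "jaw":0.02}, {"dz":0.01, "jaw":0.02}, {"dz":0.01, "jaw":0.02}, {"dz":0.01, "jaw":0.02}, {"dz":0.01, "jaw":0.02}, {"jaw":0.02}]' | python3 drive.py 15
echo '[{"jaw":0.02}, {"jaw":0.02}]' | python3 drive.py
```

```text
clock: 5.93
ee_pos: [0.4726, -0.2353, 0.1266]
tool_rot: [0.829, 0.559, 0.001, 0.002]
wrist_force: [0.8, -0.4, -4.4]
width: 0.0337
grasp_force: 29.9
clock: 6.6
ee_pos: [0.4721, -0.2324, 0.0131]
tool_rot: [0.829, 0.559, -0.0, -0.001]
wrist_force: [-0.7, -0.4, -5.6]
width: 0.034
grasp_force: 15.0
clock: 6.77
ee_pos: [0.4732, -0.2327, 0.0146]
tool_rot: [0.829, 0.559, 0.0, 0.0]
wrist_force: [1.4, -0.8, -4.2]
width: 0.0338
grasp_force: 15.0
```

```bash
echo '[{"dz":0.006, "jaw":0.02}, {"dz":0.004, "jaw":0.02}, {"jaw":0.02}, {"jaw":0.055}, {"jaw":0.055}, {"jaw":0.055}, {"jaw":0.055}, {"jaw":0.055}]' | python3 drive.py
python3 - <<'E'
from fit import *
p,im=shot('w6');print(p)
T=Rn.from_quat(p[1]).as_matrix();C=p[0]+T@np.array([.047,0,0]);C[2]=.02
r=rectify(im,p,C,yaw(p)+np.pi,j0=200);cv2.imwrite('pics/w6r.png',r)
g=cv2.GaussianBlur(cv2.cvtColor(r,cv2.COLOR_BGR2GRAY),(5,5),0)
for lo,hi in((75,95),(120,145)):
    c=cv2.HoughCircles(g,cv2.HOUGH_GRADIENT,1,50,param1=80,param2=20,minRadius=lo,maxRadius=hi);print(c[0][:2].round(1))
E
```

```text
clock: 7.43
ee_pos: [0.4727, -0.2326, 0.0041]
tool_rot: [0.829, 0.559, 0.0, 0.0]
wrist_force: [-0.1, 0.4, 0.5]
width: 0.0551
grasp_force: 0.0
(array([ 0.47269785, -0.23260371,  0.00411987]), array([8.29071275e-01, 5.59142929e-01, 1.24101434e-05, 7.37060203e-05]))
[[198.5 192.5  85.8]]
[[194.5 193.5 132. ]]
```

```bash
echo '[{"dy":0.001, "jaw":0.03}, {"jaw":0.02}, {"jaw":0.02}, {"jaw":0.02}, {"jaw":0.02}, {"dz":-0.005, "jaw":0.02}, {"dz":-0.015, "jaw":0.02}, {"dz":-0.025, "jaw":0.02}]' | python3 drive.py 60
echo '[{"dx":0.01, "dz":-0.03, "jaw":0.02}, {"dx":0.02, "dz":-0.03, "jaw":0.02}, {"dx":0.025, "dz":-0.02, "jaw":0.02}, {"dx":0.025, "dz":-0.005, "jaw":0.02}, {"dx":0.015, "jaw":0.02}, {"dx":0.005, "jaw":0.02}, {"jaw":0.02}, {"jaw":0.02}]' | python3 drive.py
cat >> fit.py <<'E'
def ring(name,z=-.016,x=.047):
    p,im=shot(name);T=Rn.from_quat(p[1]).as_matrix();C=p[0]+T@np.array([x,0,z])
    r=rectify(im,p,C,yaw(p)+np.pi,j0=200);cv2.imwrite(f'pics/{name}r.png',r)
    g=cv2.GaussianBlur(cv2.cvtColor(r,cv2.COLOR_BGR2GRAY),(5,5),0);o=[]
    for lo,hi in((120,145),(75,95)):
        c=cv2.HoughCircles(g,cv2.HOUGH_GRADIENT,1,50,param1=80,param2=20,minRadius=lo,maxRadius=hi)
        print(None if c is None else c[0][:2].round(1))
        a,b,q=c[0][0]; o+=[a-q,a+q,b-q,b+q]
    o[1]=None; xx,f=fit(p,C,o);O,Rt,_,_=model(xx,p,0)
    print('tcp',p[0],yaw(p),'phi,x,z,y',xx.round(4),f,'ring',O.round(4),'axis',(-Rt[:,2]).round(3))
    return p,xx,O
E
python3 - <<'E'
from fit import *
ring('w7')
E
```

```text
clock: 8.15
ee_pos: [0.4707, -0.2318, 0.0471]
tool_rot: [0.829, 0.559, -0.002, -0.003]
wrist_force: [1.3, -0.3, -4.8]
width: 0.0332
grasp_force: 60.0
clock: 8.82
ee_pos: [0.5098, -0.1411, 0.1333]
tool_rot: [0.829, 0.559, -0.001, -0.001]
wrist_force: [0.7, 0.6, -5.5]
width: 0.0336
grasp_force: 60.0
[[195.5 200.5 132. ]]
[[197.5 198.5  84.5]]
tcp [ 0.5098124  -0.14106227  0.13329145] 1.1863847555894467 phi,x,z,y [-0.0301  0.0471  0.0036  0.0001] [ 0.8 -1.4 -0.6 -0.7 -0.1  1.2  0.7] ring [ 0.5276 -0.0974  0.1297] axis [0.014 0.028 1.   ]
```

```bash
echo '[{"dx":0.01, "dz":-0.005, "jaw":0.02}, {"dx":0.02, "jaw":0.02}, {"dx":0.025, "jaw":0.02}, {"dx":0.02, "jaw":0.02}, {"dx":0.01, "jaw":0.02}, {"dx":0.0055, "jaw":0.02}, {"jaw":0.02}, {"jaw":0.02}]' | python3 drive.py
python3 - <<'E'
from fit import *
ring('w8')
E
```

```text
clock: 9.53
ee_pos: [0.5445, -0.0576, 0.1389]
tool_rot: [0.829, 0.559, -0.001, 0.0]
wrist_force: [0.7, -0.5, -5.3]
width: 0.0336
grasp_force: 60.0
[[196.5 198.5 131.2]]
[[196.5 199.5  84. ]]
tcp [ 0.5445125  -0.05758001  0.13885657] 1.185631679732306 phi,x,z,y [-0.0145  0.0473  0.0047  0.0002] [-0.3  0.3  0.7  0.2  0.  -0.1 -0.9] ring [ 0.5624 -0.0139  0.1341] axis [0.006 0.014 1.   ]
```

```bash
echo '[{"dy":-0.0008, "dz":0.005, "jaw":0.02}, {"dz":0.012, "jaw":0.02}, {"dz":0.015, "jaw":0.02}, {"dz":0.015, "jaw":0.02}, {"dz":0.010, "jaw":0.02}, {"dz":0.005, "jaw":0.02}, {"jaw":0.02}, {"jaw":0.02}]' | python3 drive.py
python3 - <<'E'
from fit import *
ring('w9')
E
```

```text
clock: 10.25
ee_pos: [0.5429, -0.0566, 0.0764]
tool_rot: [0.829, 0.559, -0.002, -0.001]
wrist_force: [-2.7, -1.9, -6.4]
width: 0.0334
grasp_force: 60.0
[[195.5 199.5 131.2]]
[[197.5 200.5  83.9]]
tcp [ 0.54288918 -0.05656725  0.0763839 ] 1.1866134446564296 phi,x,z,y [-0.0271  0.047   0.0045  0.    ] [ 0.8  0.2  0.9 -0.7 -0.1 -0.3 -0.7] ring [ 0.5605 -0.013   0.0718] axis [0.013 0.026 1.   ]
```

```bash
echo '[{"jaw":0.02}, {"jaw":0.02}]' | python3 drive.py;echo '[{"dz":0.004, "jaw":0.02}, {"dz":0.004, "jaw":0.02}, {"jaw":0.02}]' | python3 drive.py;echo '[{"dz":0.003, "jaw":0.02}, {"dz":0.003, "jaw":0.02}, {"jaw":0.02}]' | python3 drive.py
```

```text
clock: 10.47
ee_pos: [0.5431, -0.0566, 0.077]
tool_rot: [0.829, 0.559, -0.001, -0.0]
wrist_force: [-4.7, -2.2, -7.6]
width: 0.0336
grasp_force: 60.0
clock: 10.72
ee_pos: [0.5433, -0.0572, 0.069]
tool_rot: [0.829, 0.559, -0.001, 0.0]
wrist_force: [-5.2, -3.7, -5.4]
width: 0.0336
grasp_force: 60.0
clock: 10.97
ee_pos: [0.5437, -0.0571, 0.0631]
tool_rot: [0.829, 0.559, -0.001, 0.0]
wrist_force: [-3.2, -2.8, -8.5]
width: 0.0334
grasp_force: 60.0
```

```bash
echo '[{"dz":0.002, "jaw":0.02}, {"dz":0.002, "jaw":0.02}, {"jaw":0.02}]' | python3 drive.py;echo '[{"dz":0.002, "jaw":0.02}, {"dz":0.002, "jaw":0.02}, {"jaw":0.02}]' | python3 drive.py
python3 - <<'E'
from fit import *
ring('w10')
im=cv2.imread('pics/w10.png'); r=cv2.imread('pics/w10r.png')
u,v=proj('wrist',np.array([.5616,-.0134,.07]),pose('w10')).astype(int)
cv2.imwrite('pics/w10c.png',np.hstack([r,cv2.resize(im[v-90:v+90,u-90:u+90],(400,400),interpolation=2)]))
E
```

```text
clock: 11.22
ee_pos: [0.5442, -0.0568, 0.0594]
tool_rot: [0.829, 0.559, -0.0, 0.0]
wrist_force: [-2.8, -2.8, -4.2]
width: 0.0334
grasp_force: 60.0
clock: 11.47
ee_pos: [0.5445, -0.0562, 0.0554]
tool_rot: [0.829, 0.559, 0.0, 0.0]
wrist_force: [-2.8, -2.4, -5.9]
width: 0.0336
grasp_force: 60.0
[[194.5 199.5 132.1]]
[[196.5 199.5  84. ]]
tcp [ 0.54448593 -0.05621374  0.05538818] 1.186502297596728 phi,x,z,y [-0.0145  0.0476  0.0037  0.0001] [ 1.1 -0.2  0.2 -1.  -0.1 -0.2  0.2] ring [ 0.5624 -0.0121  0.0517] axis [0.005 0.014 1.   ]
```

The ring is level with its underside at 0.052, below the bolt top at 0.060, so the hex has entered. I'll continue down.

```bash
echo '[{"dz":0.003, "jaw":0.02}, {"dz":0.003, "jaw":0.02}, {"jaw":0.02}]' | python3 drive.py;echo '[{"dz":0.002, "jaw":0.02}, {"jaw":0.02}]' | python3 drive.py
python3 - <<'E'
from fit import *
ring('w11')
E
```

```text
clock: 11.77
ee_pos: [0.5445, -0.0561, 0.0491]
tool_rot: [0.829, 0.559, 0.0, 0.0]
wrist_force: [-2.8, -1.5, -5.0]
width: 0.0336
grasp_force: 60.0
clock: 11.93
ee_pos: [0.5446, -0.0562, 0.0477]
tool_rot: [0.829, 0.559, 0.0, 0.0]
wrist_force: [-4.8, -2.8, 2.1]
width: 0.0334
grasp_force: 60.0
[[194.5 201.5 133.4]]
[[197.5 200.5  84.7]]
tcp [ 0.54460621 -0.0562083   0.04765044] 1.1866835943200678 phi,x,z,y [-0.0175  0.0478  0.0021 -0.0002] [ 1.7 -0.7 -0.3 -1.5 -0.2  0.2  0.8] ring [ 0.5623 -0.0119  0.0455] axis [0.006 0.017 1.   ]
```

Seated, with upward contact felt. Now I'll release, rise, and look.

```bash
echo '[{"jaw":0.06}, {"jaw":0.06}, {"jaw":0.06}, {"jaw":0.06}, {"jaw":0.06}, {"jaw":0.06}, {"dz":-0.02, "jaw":0.06}, {"dz":-0.03, "jaw":0.06}]' | python3 drive.py 
echo '[{"dz":-0.02, "jaw":0.06}, {"dx":-0.01, "jaw":0.0}, {"jaw":0.0}, {"jaw":0.0}, {"jaw":0}]' | python3 drive.py 
python3 - <<'E'
from fit import *
p,im=shot('w12'); print(p,yaw(p),arm.sense()['clock'])
C=np.array([.562,-.0125,.0655])
r=rectify(im,p,C,yaw(p)+np.pi,j0=150);cv2.imwrite('pics/w12r.png',r)
g=cv2.GaussianBlur(cv2.cvtColor(r,cv2.COLOR_BGR2GRAY),(5,5),0)
for lo,hi in((120,145),(75,95)):
    c=cv2.HoughCircles(g,cv2.HOUGH_GRADIENT,1,50,param1=80,param2=20,minRadius=lo,maxRadius=hi);print(c[0][:2].round(1))
E
```

```text
clock: 12.65
ee_pos: [0.5421, -0.0557, 0.0952]
tool_rot: [0.829, 0.559, -0.002, -0.002]
wrist_force: [-0.4, 0.2, -0.5]
width: 0.0601
grasp_force: 0.0
clock: 13.07
ee_pos: [0.5396, -0.0654, 0.1159]
tool_rot: [0.829, 0.559, -0.001, -0.001]
wrist_force: [-0.4, 0.3, 0.4]
width: 0.0357
grasp_force: 0.0
(array([ 0.53955456, -0.06537115,  0.11590664]), array([ 8.29203063e-01,  5.58946474e-01, -7.85530361e-04, -7.08016513e-04])) 1.1862307349231112 13.1167
[[152.5 199.5 133.4]]
[[161.5 200.5  85.2]
 [114.5 182.5  92.2]]
```

View pics/w12r.png

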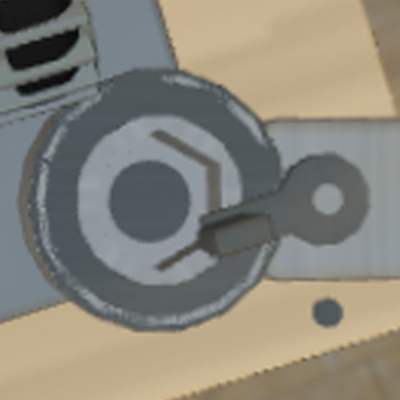

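The ring is over the bolt and flush around it, centred at (152,200). The tab is near (240,235), still on the -y side. I'll bring the closed fingers down beside it and push towards +y.

```bash
echo '[{"dx":0.022, "dy":-0.017, "jaw":0}, {"dx":0.023, "dy":-0.016, "jaw":0}, {"dz":0.02, "jaw":0}, {"dz":0.015, "jaw":0}, {"dz":0.009, "jaw":0}, {"jaw":0}, {"jaw":0}]' | python3 drive.py 
echo '[{"dy":0.004, "jaw":0}, {"dy":0.004, "jaw":0}, {"jaw":0}]' | python3 drive.py 
echo '[{"dy":0.004, "jaw":0}, {"jaw":0}]' | python3 drive.py 
echo '[{"dy":0.004, "jaw":0}, {"jaw":0}]' | python3 drive.py 
```

```text
clock: 13.7
ee_pos: [0.5263, -0.0112, 0.0724]
tool_rot: [0.829, 0.559, -0.001, -0.001]
wrist_force: [-0.1, 0.0, 0.3]
width: 0.0006
grasp_force: 0.0
clock: 13.95
ee_pos: [0.5355, -0.0148, 0.0738]
tool_rot: [0.829, 0.559, 0.001, 0.001]
wrist_force: [-0.6, 0.3, 0.5]
width: 0.0004
grasp_force: 0.2
clock: 14.12
ee_pos: [0.5383, -0.0157, 0.0736]
tool_rot: [0.829, 0.559, 0.0, -0.0]
wrist_force: [-2.7, 0.9, 2.2]
width: 0.0005
grasp_force: 1.1
clock: 14.28
ee_pos: [0.5423, -0.0173, 0.0733]
tool_rot: [0.829, 0.559, 0.0, 0.0]
wrist_force: [0.2, 0.8, -0.4]
width: 0.0004
grasp_force: 0.2
```

```bash
echo '[{"dy":0.003, "jaw":0}, {"jaw":0}]' | python3 drive.py;echo '[{"dy":0.003, "jaw":0}, {"jaw":0}]' | python3 drive.py;echo '[{"dy":0.002, "jaw":0}, {"jaw":0}]' | python3 drive.py
```

```text
clock: 14.45
ee_pos: [0.5452, -0.0189, 0.0732]
tool_rot: [0.829, 0.559, 0.0, 0.001]
wrist_force: [-0.3, -0.8, 0.1]
width: 0.0003
grasp_force: 0.0
clock: 14.62
ee_pos: [0.5478, -0.02, 0.0731]
tool_rot: [0.829, 0.559, 0.0, 0.0]
wrist_force: [0.3, -0.1, -0.4]
width: 0.0001
grasp_force: 0.0
clock: 14.78
ee_pos: [0.549, -0.0203, 0.073]
tool_rot: [0.829, 0.559, -0.0, -0.0]
wrist_force: [-0.6, 0.6, 0.3]
width: 0.0006
grasp_force: 0.3
```

```bash
echo '[{"dy":-0.01, "jaw":0}, {"dz":-0.02, "jaw":0}, {"dx":-0.02, "dy":0.01, "dz":-0.022, "jaw":0}, {"dx":-0.025, "dy":0.008, "jaw":0}, {"jaw":0}, {"jaw":0}]' | python3 drive.py 
python3 - <<'E'
from fit import *
go(.5396,-.0654,.1159,1.186)
p,im=shot('w13'); C=np.array([.562,-.0125,.0655])
r=rectify(im,p,C,yaw(p)+np.pi,j0=150);cv2.imwrite('pics/w13r.png',r)
r0=cv2.imread('pics/w12r.png')
for q in((215,225),(215,175),(225,220),(225,180),(205,228),(205,172),(235,190),(235,210)):
    j,i=q; print(q,r0[i-2:i+3,j-2:j+3].mean().round(),r[i-2:i+3,j-2:j+3].mean().round())
d=cv2.absdiff(r,r0).mean(2); d[:, :170]=0; ys,xs=np.where(d>50); print(len(ys))
D=r.astype(float).mean(2)-r0.mean(2)
for s,n in((1,'brighter'),(-1,'darker')):
    ys,xs=np.where((s*D>35)&(np.arange(400)[None]>180)&(np.arange(400)[None]<300)); print(n,len(ys),xs.mean(),ys.mean())
E
```

```text
clock: 15.28
ee_pos: [0.5388, -0.0664, 0.1153]
tool_rot: [0.83, 0.558, -0.0, 0.0]
wrist_force: [0.9, 0.9, -0.3]
width: 0.0003
grasp_force: 0.0
tool d [ 0.0012  0.0004 -0.0006] rz -0.0023
(215, 225) 50.0 97.0
(215, 175) 97.0 71.0
(225, 220) 54.0 149.0
(225, 180) 151.0 78.0
(205, 228) 53.0 143.0
(205, 172) 131.0 67.0
(235, 190) 155.0 130.0
(235, 210) 86.0 155.0
5268
brighter 1792 234.72823660714286 231.47991071428572
darker 3049 233.4122663168252 169.59232535257462
```

The brightness shift in the rectified pair (from row 231 to row 170) shows the lever is now on the +y side. Next is the handle grip.

```bash
echo '[{"dx":-0.03, "dy":0.001, "jaw":0.06}, {"dx":-0.036, "jaw":0.06}, {"dx":-0.036, "dz":0.02, "jaw":0.06}, {"dz":0.03, "jaw":0.06}, {"dz":0.025, "jaw":0.06}, {"dz":0.012, "jaw":0.06}, {"dz":0.004, "jaw":0.06}, {"jaw":0.06}]' | python3 drive.py 20
echo '[{"jaw":0.0}, {"jaw":0}, {"jaw":0}, {"jaw":0}, {"jaw":0}, {"jaw":0}]' | python3 drive.py 20
python3 - <<'E'
from h import *
p=st();d=p[0][:2]-[.5618,-.013];print('radius',np.hypot(*d),'handle',np.arctan2(d[1],d[0]),'yaw-pi',yaw(p)-np.pi,arm.sense()['q'])
E
```

```text
clock: 16.0
ee_pos: [0.4984, -0.1577, 0.025]
tool_rot: [0.828, 0.56, -0.004, -0.003]
wrist_force: [-13.5, 3.1, 25.0]
width: 0.0515
grasp_force: 11.8
clock: 16.5
ee_pos: [0.5053, -0.1614, 0.026]
tool_rot: [0.829, 0.559, 0.001, 0.003]
wrist_force: [1.1, -6.7, 7.5]
width: 0.0158
grasp_force: 4.2
radius 0.1588278818687463 handle -1.9343688991917416 yaw-pi -1.954365879694632 [ 0.4690797   0.56615624 -0.27852497  2.00525827  0.26869893  0.5981031
 -0.37406441]
```

Contact on the way down: the fingers were not fully open yet. I'll open, rise, and look.

```bash
echo '[{"jaw":0.07}, {"jaw":0.07}, {"jaw":0.07}, {"jaw":0.07}, {"dz":-0.02, "jaw":0.07}, {"dz":-0.02, "jaw":0.07}, {"dz":-0.02, "jaw":0.07}, {"jaw":0.07}]' | python3 drive.py 20
python3 - <<'E'
from fit import *
p,im=shot('w14');print(p,yaw(p))
r=rectify(im,p,np.array([.5618,-.013,.0655]),yaw(p)+np.pi,res=.0005,j0=80)
s=arm.snapshot('scene')[:,:,::-1]; cv2.imwrite('pics/s14.png',s)
cv2.imwrite('pics/v14.png',np.hstack([r,cv2.resize(s[200:300,180:280],(400,400),interpolation=2)]))
E
```

```text
clock: 17.17
ee_pos: [0.5051, -0.1585, 0.0876]
tool_rot: [0.828, 0.56, 0.002, 0.002]
wrist_force: [0.7, 0.0, 0.2]
width: 0.0672
grasp_force: 0.0
(array([ 0.50511392, -0.15850255,  0.08762596]), array([0.82828891, 0.56029257, 0.00221584, 0.00219278])) 1.1894882347635616
```

View pics/v14.png

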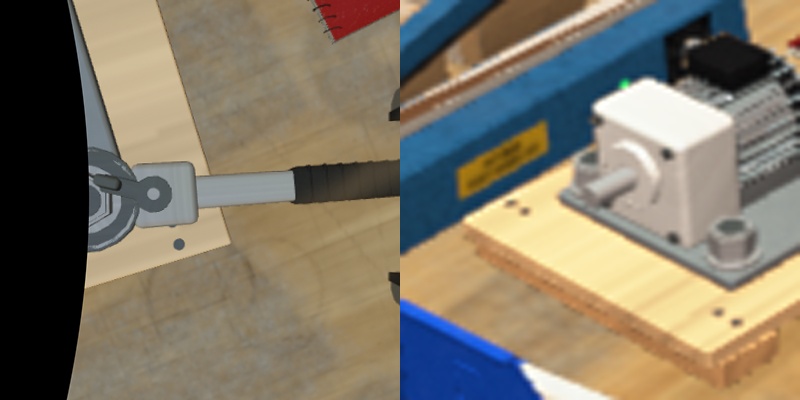

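The ratchet is still on the bolt and the tab is on the +y side (about (110,183)). The handle has been nudged anticlockwise by about 0.06 rad, with the grip near (350,180). I'll measure the handle direction by code.

```bash
cat > hd.py <<'E'
from fit import *
def handle(name,O=(.5618,-.013)):
    p=pose(name);im=cv2.imread(f'pics/{name}.png');P=[]
    for z in(.045,):
        r=rectify(im,p,np.array([*O,z]),yaw(p)+np.pi,res=.0005,j0=80);g=r.max(2)
        for j in range(310,395,10):
            col=(g[120:280,j-2:j+3].mean(1)<75); ys=np.where(col)[0]+120
            if len(ys)>10: P.append(((j-80)*.5,(200-np.median(ys))*.5,len(ys)*.5))
    P=np.array(P); print(P.round(1)); k=np.polyfit(P[:,0],P[:,1],1); print('line',k,'mid angle',np.arctan2(P[:,1].mean(),P[:,0].mean()),'handle world',yaw(p)-np.pi+np.arctan(k[0]),yaw(p)-np.pi+np.arctan2(P[:,1].mean(),P[:,0].mean()))
E
python3 - <<'E'
from hd import *
handle('w14')
E
```

```text
[[115.    8.5  20.5]
 [120.    9.   20.5]
 [125.    9.2  20. ]
 [130.    9.8  20. ]
 [135.   10.   20.5]
 [140.   10.2  20. ]
 [145.   10.8  20. ]
 [150.   10.8  20. ]
 [155.   11.   19.5]]
line [0.0625     1.47916667] mid angle 0.07332509439977346 handle world -1.8896856088302743 -1.8787793244264581
```

```bash
echo '[{"az":-0.065, "dy":0.0099, "jaw":0.07}, {"dz":0.015, "jaw":0.07}, {"dz":0.02, "jaw":0.07}, {"dz":0.015, "jaw":0.07}, {"dz":0.009, "jaw":0.07}, {"dz":0.004, "jaw":0.07}, {"jaw":0.07}]' | python3 drive.py 20
echo '[{"jaw":0.03}, {"jaw":0.01}, {"jaw":0.01}, {"jaw":0.01}, {"jaw":0.01}, {"jaw":0.01}, {"jaw":0.01}]' | python3 drive.py 20
python3 - <<'E'
from h import *
p=st();d=p[0][:2]-[.5618,-.013];print('radius',np.hypot(*d),'handle',np.arctan2(d[1],d[0]),'yaw-pi',yaw(p)-np.pi)
E
```

```text
clock: 17.85
ee_pos: [0.5105, -0.1627, 0.0197]
tool_rot: [0.81, 0.586, -0.001, -0.001]
wrist_force: [-0.4, -0.3, 0.1]
width: 0.0701
grasp_force: 0.0
clock: 18.43
ee_pos: [0.5115, -0.1637, 0.0213]
tool_rot: [0.81, 0.586, 0.0, 0.0]
wrist_force: [0.4, 1.0, 0.0]
width: 0.0255
grasp_force: 0.1
radius 0.15883517492837007 handle -1.892727595077006 yaw-pi -1.8899429338266183
```

```bash
echo '[{"jaw":0.01}, {"jaw":0.01}, {"jaw":0.01}]' | python3 drive.py 20
echo '[{"az":-0.05, "dx":0.0002, "dy":0.008, "jaw":0.01}, {"az":-0.1, "dx":0.0008, "dy":0.0159, "jaw":0.01}, {"az":-0.1, "dx":0.0008, "dy":0.0159, "jaw":0.01}, {"jaw":0.01}]' | python3 drive.py 20
python3 - <<'E'
from h import *
p=st();d=p[0][:2]-[.5618,-.013];print('radius',np.hypot(*d),'handle',np.arctan2(d[1],d[0]),'yaw-pi',yaw(p)-np.pi,arm.sense()['wrist_torque'])
E
```

```text
clock: 18.68
ee_pos: [0.5114, -0.1636, 0.0211]
tool_rot: [0.81, 0.586, -0.0, 0.0]
wrist_force: [0.6, -0.3, 1.0]
width: 0.0217
grasp_force: 19.9
clock: 19.02
ee_pos: [0.553, -0.1715, 0.0213]
tool_rot: [0.73, 0.684, 0.001, 0.001]
wrist_force: [-0.4, 0.4, -0.2]
width: 0.0221
grasp_force: 19.9
radius 0.15871590462709265 handle -1.626022271163208 yaw-pi -1.6362241158334105 [-0.16789089  0.14076705  0.2740393 ]
```

```bash
echo '[{"az":-0.1, "dx":0.0008, "dy":0.0159, "jaw":0.01}, {"az":-0.1, "dx":0.0008, "dy":0.0159, "jaw":0.01}, {"az":-0.1, "dx":0.0008, "dy":0.0159, "jaw":0.01}, {"jaw":0.01}]' | python3 drive.py 20
echo '[{"az":-0.1, "dx":0.0008, "dy":0.0159, "jaw":0.01}, {"az":-0.1, "dx":0.0008, "dy":0.0159, "jaw":0.01}, {"az":-0.1, "dx":0.0008, "dy":0.0159, "jaw":0.01}, {"jaw":0.01}, {"jaw":0.01}]' | python3 drive.py 20
python3 - <<'E'
from h import *
p=st();d=p[0][:2]-[.5618,-.013];print('radius',np.hypot(*d),'handle',np.arctan2(d[1],d[0]),'yaw-pi',yaw(p)-np.pi,arm.sense()['q'])
E
```

```text
clock: 19.35
ee_pos: [0.6001, -0.1669, 0.0215]
tool_rot: [0.62, 0.784, 0.001, 0.001]
wrist_force: [-0.0, -1.3, 3.8]
width: 0.0217
grasp_force: 20.0
clock: 19.77
ee_pos: [0.6413, -0.1499, 0.0212]
tool_rot: [0.499, 0.867, -0.0, -0.0]
wrist_force: [-1.4, -0.7, 5.1]
width: 0.0217
grasp_force: 20.0
radius 0.15831179740224507 handle -1.0445613441540722 yaw-pi -1.0442472887379903 [ 0.51859514  0.77932057 -0.4885848   1.66612045  0.47065581  0.8160403
  0.34808243]
```

```bash
echo '[{"az":-0.1, "dx":0.0008, "dy":0.0159, "dz":-0.003, "jaw":0.01}, {"dz":-0.003, "jaw":0.01}, {"jaw":0.01}]' | python3 drive.py 20
python3 - <<'E'
from fit import *
p=st();d=p[0][:2]-[.5618,-.013];print('radius',np.hypot(*d),'handle',np.arctan2(d[1],d[0]),'yaw-pi',yaw(p)-np.pi)
p,im=shot('w15');r=rectify(im,p,np.array([.5618,-.013,.0655]),yaw(p)+np.pi,j0=150);cv2.imwrite('pics/w15r.png',r)
g=cv2.GaussianBlur(cv2.cvtColor(r,cv2.COLOR_BGR2GRAY),(5,5),0)
for lo,hi in((120,145),(75,95)):
    c=cv2.HoughCircles(g,cv2.HOUGH_GRADIENT,1,50,param1=80,param2=20,minRadius=lo,maxRadius=hi);print(None if c is None else c[0][:2].round(1))
E
```

```text
clock: 20.02
ee_pos: [0.6548, -0.1418, 0.0271]
tool_rot: [0.455, 0.891, -0.0, 0.0]
wrist_force: [1.7, -1.4, -1.1]
width: 0.022
grasp_force: 20.0
radius 0.15885941963415334 handle -0.9451721751130273 yaw-pi -0.9445808167064933
None
None
```

```bash
echo '[{"az":0.1, "dx":0.0008, "dy":-0.0159, "jaw":0.01}, {"az":0.1, "dx":0.0008, "dy":-0.0159, "jaw":0.01}, {"az":0.1, "dx":0.0008, "dy":-0.0159, "jaw":0.01}, {"jaw":0.01}]' | python3 drive.py 40
echo '[{"az":0.1, "dx":0.0008, "dy":-0.0159, "jaw":0.01}, {"az":0.1, "dx":0.0008, "dy":-0.0159, "jaw":0.01}, {"jaw":0.01}]' | python3 drive.py
echo '[{"az":0.1, "dx":0.0008, "dy":-0.0159, "jaw":0.01}, {"az":0.1, "dx":0.0008, "dy":-0.0159, "jaw":0.01}, {"jaw":0.01}]' | python3 drive.py
python3 - <<'E'
from fit import *
p=st();d=p[0][:2]-[.5618,-.013];print('radius',np.hypot(*d),'handle',np.arctan2(d[1],d[0]),'yaw-pi',yaw(p)-np.pi,arm.sense()['wrist_torque'])
E
```

```text
clock: 20.4
ee_pos: [0.6099, -0.1646, 0.0266]
tool_rot: [0.585, 0.811, -0.001, -0.001]
wrist_force: [3.5, -0.6, -1.4]
width: 0.0216
grasp_force: 40.1
clock: 20.65
ee_pos: [0.5809, -0.1711, 0.0272]
tool_rot: [0.661, 0.751, -0.0, 0.0]
wrist_force: [3.1, -2.7, -1.4]
width: 0.0211
grasp_force: 40.0
clock: 20.9
ee_pos: [0.5496, -0.1719, 0.0272]
tool_rot: [0.731, 0.682, -0.001, 0.0]
wrist_force: [3.0, -4.1, -1.4]
width: 0.0215
grasp_force: 40.0
radius 0.15937524410362564 handle -1.6477134408258933 yaw-pi -1.6401838139682092 [-1.13800106 -0.92694286 -0.12049814]
```

```bash
echo '[{"az":0.1, "dx":0.0008, "dy":-0.0159, "jaw":0.01}, {"az":0.1, "dx":0.0008, "dy":-0.0159, "jaw":0.01}, {"jaw":0.01}]' | python3 drive.py
echo '[{"az":0.1, "dx":0.0008, "dy":-0.0159, "jaw":0.01}, {"az":0.1, "dx":0.0008, "dy":-0.0159, "jaw":0.01}, {"jaw":0.01}]' | python3 drive.py
echo '[{"az":0.1, "dx":0.0008, "dy":-0.0159, "jaw":0.01}, {"jaw":0.01}]' | python3 drive.py
python3 - <<'E'
from fit import *
p=st();d=p[0][:2]-[.5618,-.013];print('radius',np.hypot(*d),'handle',np.arctan2(d[1],d[0]),'yaw-pi',yaw(p)-np.pi,arm.sense()['wrist_torque'])
E
```

```text
clock: 21.15
ee_pos: [0.5183, -0.1663, 0.0271]
tool_rot: [0.795, 0.607, -0.001, 0.0]
wrist_force: [2.7, -5.2, -2.0]
width: 0.0217
grasp_force: 40.0
clock: 21.4
ee_pos: [0.4886, -0.1545, 0.027]
tool_rot: [0.851, 0.525, -0.001, -0.0]
wrist_force: [1.0, -8.3, -0.8]
width: 0.0214
grasp_force: 40.1
clock: 21.57
ee_pos: [0.4749, -0.1466, 0.0269]
tool_rot: [0.876, 0.482, -0.001, -0.0]
wrist_force: [0.2, -7.1, -0.5]
width: 0.0213
grasp_force: 40.1
radius 0.15942176557689935 handle -2.147544543559032 yaw-pi -2.136486273247013 [-2.0397227  -0.00716373 -0.26728086]
```

```bash
echo '[{"az":-0.1, "dx":-0.0004, "dy":0.0159, "jaw":0.01}, {"az":-0.1, "dx":0.0008, "dy":0.0159, "jaw":0.01}, {"az":-0.1, "dx":0.0008, "dy":0.0159, "jaw":0.01}, {"az":-0.1, "dx":0.0008, "dy":0.0159, "jaw":0.01}, {"jaw":0.01}]' | python3 drive.py 30
echo '[{"az":-0.1, "dx":0.0008, "dy":0.0159, "jaw":0.01}, {"az":-0.1, "dx":0.0008, "dy":0.0159, "jaw":0.01}, {"az":-0.1, "dx":0.0008, "dy":0.0159, "jaw":0.01}, {"az":-0.1, "dx":0.0008, "dy":0.0159, "jaw":0.01}, {"jaw":0.01}]' | python3 drive.py
echo '[{"az":-0.1, "dx":0.0008, "dy":0.0159, "jaw":0.01}, {"az":-0.1, "dx":0.0008, "dy":0.0159, "jaw":0.01}, {"jaw":0.01}, {"jaw":0.01}]' | python3 drive.py
python3 - <<'E'
from fit import *
p=st();d=p[0][:2]-[.5618,-.013];print('radius',np.hypot(*d),'handle',np.arctan2(d[1],d[0]),'yaw-pi',yaw(p)-np.pi,arm.sense()['wrist_torque'])
E
```

```text
clock: 21.98
ee_pos: [0.5376, -0.1704, 0.027]
tool_rot: [0.761, 0.649, 0.001, 0.0]
wrist_force: [-1.5, -1.4, -2.0]
width: 0.0217
grasp_force: 30.0
clock: 22.4
ee_pos: [0.6003, -0.1674, 0.0271]
tool_rot: [0.618, 0.786, 0.001, 0.001]
wrist_force: [-1.0, -2.4, -2.1]
width: 0.0217
grasp_force: 30.0
clock: 22.73
ee_pos: [0.6274, -0.1578, 0.0268]
tool_rot: [0.54, 0.842, 0.0, -0.0]
wrist_force: [1.2, -2.4, -1.4]
width: 0.0215
grasp_force: 30.0
radius 0.1589606015171934 handle -1.1451184624082948 yaw-pi -1.1404976572928005 [-0.69633566 -0.64171886 -0.03943463]
```

```bash
echo '[{"az":0.1, "dx":0.0008, "dy":-0.0159, "jaw":0.01}, {"az":0.1, "dx":0.0008, "dy":-0.0159, "jaw":0.01}, {"az":0.1, "dx":0.0008, "dy":-0.0159, "jaw":0.01}, {"jaw":0.01}]' | python3 drive.py 40
echo '[{"az":0.1, "dx":0.0008, "dy":-0.0159, "jaw":0.01}, {"jaw":0.01}]' | python3 drive.py
echo '[{"az":0.1, "dx":0.0008, "dy":-0.0159, "jaw":0.01}, {"jaw":0.01}]' | python3 drive.py
python3 - <<'E'
from fit import *
s=arm.sense();p=st();d=p[0][:2]-[.5618,-.013];a=np.arctan2(d[1],d[0]);F=s['wrist_force'];print('radius',np.hypot(*d),'handle',a,'Ft',-F[0]*np.sin(a)+F[1]*np.cos(a))
E
```

```text
clock: 23.07
ee_pos: [0.5785, -0.1713, 0.0269]
tool_rot: [0.662, 0.75, -0.001, -0.001]
wrist_force: [2.9, -0.6, -1.4]
width: 0.0214
grasp_force: 40.1
clock: 23.23
ee_pos: [0.5646, -0.1724, 0.0273]
tool_rot: [0.697, 0.717, -0.0, -0.0]
wrist_force: [3.6, -0.8, -0.4]
width: 0.0216
grasp_force: 40.0
clock: 23.4
ee_pos: [0.5494, -0.172, 0.0274]
tool_rot: [0.731, 0.683, -0.0, 0.0]
wrist_force: [3.2, -2.0, -0.8]
width: 0.0214
grasp_force: 40.0
radius 0.15946891262946358 handle -1.6488625058660122 Ft 3.3545073950625257
```

```bash
echo '[{"az":0.1, "dx":0.0008, "dy":-0.0159, "jaw":0.01}, {"jaw":0.01}]' | python3 drive.py
echo '[{"az":0.1, "dx":0.0008, "dy":-0.0159, "jaw":0.01}, {"jaw":0.01}]' | python3 drive.py
echo '[{"az":0.1, "dx":0.0004, "dy":-0.0159, "jaw":0.01}, {"jaw":0.01}]' | python3 drive.py
python3 - <<'E'
from fit import *
s=arm.sense();p=st();d=p[0][:2]-[.5618,-.013];a=np.arctan2(d[1],d[0]);F=s['wrist_force'];print('radius',np.hypot(*d),'handle',a,'Ft',-F[0]*np.sin(a)+F[1]*np.cos(a))
E
```

```text
clock: 23.57
ee_pos: [0.5337, -0.17, 0.0272]
tool_rot: [0.764, 0.646, -0.0, 0.0]
wrist_force: [3.5, -2.5, -0.6]
width: 0.0213
grasp_force: 40.0
clock: 23.73
ee_pos: [0.5181, -0.1664, 0.0272]
tool_rot: [0.795, 0.607, -0.0, -0.0]
wrist_force: [3.8, -2.6, -0.8]
width: 0.0215
grasp_force: 40.0
clock: 23.9
ee_pos: [0.5031, -0.1614, 0.0271]
tool_rot: [0.824, 0.567, -0.0, -0.0]
wrist_force: [3.5, -3.0, -0.9]
width: 0.0212
grasp_force: 40.0
radius 0.1595904600887367 handle -1.9475364916117308 Ft 4.331578058089889
```

```bash
for i in 1; do echo '[{"az":0.07, "dy":-0.0112, "jaw":0.01}, {"jaw":0.01}]' | python3 drive.py; done
echo '[{"az":0.07, "dx":0.0003, "dy":-0.0112, "jaw":0.01}, {"jaw":0.01}]' | python3 drive.py
echo '[{"az":0.07, "dx":0.0003, "dy":-0.0112, "jaw":0.01}, {"jaw":0.01}]' | python3 drive.py
python3 - <<'E'
from fit import *
s=arm.sense();p=st();d=p[0][:2]-[.5618,-.013];a=np.arctan2(d[1],d[0]);F=s['wrist_force'];print('radius',np.hypot(*d),'handle',a,'Ft',-F[0]*np.sin(a)+F[1]*np.cos(a))
E
```

```text
clock: 24.07
ee_pos: [0.4935, -0.1573, 0.0272]
tool_rot: [0.843, 0.538, 0.0, -0.0]
wrist_force: [4.3, -2.1, -0.8]
width: 0.0212
grasp_force: 40.0
clock: 24.23
ee_pos: [0.4835, -0.1522, 0.0272]
tool_rot: [0.861, 0.508, 0.0, -0.0]
wrist_force: [4.0, -1.4, -0.9]
width: 0.0214
grasp_force: 40.0
clock: 24.4
ee_pos: [0.4739, -0.1464, 0.0272]
tool_rot: [0.878, 0.478, 0.0, -0.0]
wrist_force: [4.1, -1.4, -0.5]
width: 0.0214
grasp_force: 40.0
radius 0.15976707181430905 handle -2.153184577625582 Ft 4.195366912939683
```

Still about 0.65 N m, so not solid yet. Another stroke.

```bash
echo '[{"az":-0.1, "dx":0.0004, "dy":0.0159, "jaw":0.01}, {"az":-0.1, "dx":0.0008, "dy":0.0159, "jaw":0.01}, {"az":-0.1, "dx":0.0008, "dy":0.0159, "jaw":0.01}, {"az":-0.1, "dx":0.0008, "dy":0.0159, "jaw":0.01}, {"jaw":0.01}]' | python3 drive.py 30
echo '[{"az":-0.1, "dx":0.0008, "dy":0.0159, "jaw":0.01}, {"az":-0.1, "dx":0.0008, "dy":0.0159, "jaw":0.01}, {"az":-0.1, "dx":0.0008, "dy":0.0159, "jaw":0.01}, {"az":-0.1, "dx":0.0008, "dy":0.0159, "jaw":0.01}, {"az":-0.1, "dx":0.0008, "dy":0.0159, "jaw":0.01}, {"jaw":0.01}, {"jaw":0.01}]' | python3 drive.py
cat > ft.py <<'E'
from h import *
s=arm.sense();p=st();d=p[0][:2]-[.5618,-.013];a=np.arctan2(d[1],d[0]);F=s['wrist_force'];print('radius',np.hypot(*d).round(4),'handle',a.round(3),'Ft',round(-F[0]*np.sin(a)+F[1]*np.cos(a),2),'Fr',round(F[0]*np.cos(a)+F[1]*np.sin(a),2))
E
python3 ft.py
for i in 1; do echo '[{"az":0.1, "dx":0.0008, "dy":-0.0159, "jaw":0.01}, {"jaw":0.01}]' | python3 drive.py 40 >/dev/null; python3 ft.py; echo '[{"az":0.1, "dx":0.0008, "dy":-0.0159, "jaw":0.01}, {"jaw":0.01}]' | python3 drive.py >/dev/null; python3 ft.py; echo '[{"az":0.1, "dx":0.0008, "dy":-0.0159, "jaw":0.01}, {"jaw":0.01}]' | python3 drive.py >/dev/null; python3 ft.py;  echo '[{"az":0.1, "dx":0.0008, "dy":-0.0159, "jaw":0.01}, {"jaw":0.01}]' | python3 drive.py >/dev/null; python3 ft.py; done
```

```text
clock: 24.82
ee_pos: [0.5346, -0.1702, 0.0268]
tool_rot: [0.764, 0.645, 0.001, -0.001]
wrist_force: [0.9, 3.3, -1.0]
width: 0.0218
grasp_force: 30.0
clock: 25.4
ee_pos: [0.6098, -0.1648, 0.0264]
tool_rot: [0.585, 0.811, 0.0, -0.001]
wrist_force: [0.9, 2.3, 0.8]
width: 0.0214
grasp_force: 30.0
radius 0.1592 handle -1.264 Ft 1.57 Fr -1.91
radius 0.1593 handle -1.382 Ft 3.2 Fr -3.9
radius 0.1594 handle -1.478 Ft 2.55 Fr -3.85
radius 0.1596 handle -1.57 Ft 4.35 Fr -4.62
radius 0.1598 handle -1.665 Ft 4.93 Fr -5.24
```

```bash
echo '[{"az":0.1, "dx":0.0018, "dy":-0.0159, "jaw":0.01}, {"jaw":0.01}]' | python3 drive.py 40 >/dev/null; python3 ft.py; echo '[{"az":0.1, "dx":0.0014, "dy":-0.0159, "jaw":0.01}, {"jaw":0.01}]' | python3 drive.py >/dev/null; python3 ft.py; echo '[{"az":0.1, "dx":0.0012, "dy":-0.0159, "jaw":0.01}, {"jaw":0.01}]' | python3 drive.py >/dev/null; python3 ft.py
```

```text
radius 0.1597 handle -1.762 Ft 5.18 Fr -3.44
radius 0.1598 handle -1.854 Ft 7.51 Fr -1.94
radius 0.1599 handle -1.952 Ft 5.07 Fr -0.16
```

```bash
echo '[{"az":0.07, "dx":0.0004, "dy":-0.0112, "jaw":0.01}, {"jaw":0.01}]' | python3 drive.py 40 >/dev/null; python3 ft.py; echo '[{"az":0.07, "dx":0.0004, "dy":-0.0112, "jaw":0.01}, {"jaw":0.01}]' | python3 drive.py >/dev/null; python3 ft.py; echo '[{"az":0.05, "dx":0.0002, "dy":-0.008, "jaw":0.01}, {"jaw":0.01}]' | python3 drive.py; python3 ft.py
python3 - <<'E'
from h import *
shot('w16'); cv2.imwrite('pics/t16.png',arm.snapshot('top')[:,:,::-1])
E
```

```text
radius 0.16 handle -2.015 Ft 8.9 Fr -0.13
radius 0.1605 handle -2.105 Ft 0.61 Fr 0.99
clock: 27.07
ee_pos: [0.473, -0.1468, 0.0266]
tool_rot: [0.877, 0.481, -0.002, -0.001]
wrist_force: [0.1, -3.1, -0.4]
width: 0.0217
grasp_force: 40.1
radius 0.1606 handle -2.157 Ft 1.84 Fr 2.52
```

Torque peaked at 1.4 N m and then dropped, which could be a tooth or hex skip. I'll swing back and feel it again in small steps.

```bash
echo '[{"az":-0.1, "dx":-0.0004, "dy":0.0159, "jaw":0.01}, {"az":-0.1, "dx":0.0008, "dy":0.0159, "jaw":0.01}, {"az":-0.1, "dx":0.0008, "dy":0.0159, "jaw":0.01}, {"jaw":0.01}]' | python3 drive.py 30 >/dev/null; python3 ft.py; echo '[{"az":-0.1, "dx":0.0008, "dy":0.0159, "jaw":0.01}, {"az":-0.1, "dx":0.0008, "dy":0.0159, "jaw":0.01}, {"az":-0.1, "dx":0.0008, "dy":0.0159, "jaw":0.01}, {"jaw":0.01}]' | python3 drive.py; python3 ft.py
echo '[{"az":0.05, "dx":0.0002, "dy":-0.008, "jaw":0.01}, {"jaw":0.01}]' | python3 drive.py 40 >/dev/null; python3 ft.py; echo '[{"az":0.05, "dx":0.0002, "dy":-0.008, "jaw":0.01}, {"jaw":0.01}]' | python3 drive.py >/dev/null; python3 ft.py;echo '[{"az":0.05, "dx":0.0002, "dy":-0.008, "jaw":0.01}, {"jaw":0.01}]' | python3 drive.py >/dev/null; python3 ft.py;echo '[{"az":0.05, "dx":0.0002, "dy":-0.008, "jaw":0.01}, {"jaw":0.01}]' | python3 drive.py >/dev/null; python3 ft.py
```

```text
radius 0.1619 handle -1.836 Ft -0.53 Fr 1.76
clock: 27.83
ee_pos: [0.5666, -0.1744, 0.027]
tool_rot: [0.694, 0.72, -0.0, 0.001]
wrist_force: [-0.3, -3.2, -0.5]
width: 0.0219
grasp_force: 30.0
radius 0.1614 handle -1.541 Ft -0.44 Fr 3.16
radius 0.16 handle -1.613 Ft 2.18 Fr 1.91
radius 0.1599 handle -1.66 Ft 1.91 Fr 1.95
radius 0.1598 handle -1.709 Ft 2.54 Fr 1.65
radius 0.1596 handle -1.756 Ft 3.07 Fr 0.12
```

```bash
echo '[{"az":0.05, "dx":0.0002, "dy":-0.008, "jaw":0.01}, {"jaw":0.01}]' | python3 drive.py 40 >/dev/null; python3 ft.py; echo '[{"az":0.05, "dx":0.0002, "dy":-0.008, "jaw":0.01}, {"jaw":0.01}]' | python3 drive.py >/dev/null; python3 ft.py;echo '[{"az":0.05, "dx":0.0002, "dy":-0.008, "jaw":0.01}, {"jaw":0.01}]' | python3 drive.py >/dev/null; python3 ft.py;echo '[{"az":0.05, "dx":0.0002, "dy":-0.008, "jaw":0.01}, {"jaw":0.01}]' | python3 drive.py ; python3 ft.py
python3 - <<'E'
from h import *
shot('w17')
E
```

```text
radius 0.1597 handle -1.805 Ft 3.01 Fr -0.7
radius 0.1599 handle -1.855 Ft 3.56 Fr 0.85
radius 0.16 handle -1.904 Ft 2.68 Fr 0.81
clock: 29.17
ee_pos: [0.502, -0.1615, 0.0271]
tool_rot: [0.824, 0.566, 0.0, 0.0]
wrist_force: [2.5, -1.7, -1.2]
width: 0.0211
grasp_force: 40.1
radius 0.1601 handle -1.954 Ft 2.95 Fr 0.69
```

I'll release and rise to check the seating and the hex angle from above.

```bash
echo '[{"jaw":0.06}, {"jaw":0.06}, {"jaw":0.06}, {"jaw":0.06}, {"dz":-0.03, "jaw":0.06}, {"dz":-0.035, "jaw":0.06}, {"dx":0.03, "dz":-0.023, "jaw":0.06}, {"dx":0.035, "jaw":0.06}]' | python3 drive.py 30
echo '[{"dx":0.035, "jaw":0.06}, {"jaw":0.06}, {"jaw":0.06}]' | python3 drive.py
cat > hexa.py <<'E'
from fit import *
def rect(name,z=.0655,a=None,O=(.5618,-.013)):
    p=pose(name);im=cv2.imread(f'pics/{name}.png');return rectify(im,p,np.array([*O,z]),yaw(p)+np.pi if a is None else a,j0=200),p
def circ(r):
    g=cv2.GaussianBlur(cv2.cvtColor(r,cv2.COLOR_BGR2GRAY),(5,5),0)
    for lo,hi in((120,145),(75,95)):
        c=cv2.HoughCircles(g,cv2.HOUGH_GRADIENT,1,50,param1=80,param2=20,minRadius=lo,maxRadius=hi);print(None if c is None else c[0][:2].round(1))
def line(name,r):  # print polar brightness minima of the mouth/hex joint
    pass
E
python3 - <<'E'
from hexa import *
p,im=shot('w18');print(p,yaw(p)-np.pi)
r,_=rect('w18');cv2.imwrite('pics/w18r.png',r);circ(r)
r,_=rect('w12');circ(r)
E
```

```text
clock: 29.88
ee_pos: [0.5278, -0.1037, 0.1197]
tool_rot: [0.826, 0.563, 0.002, 0.003]
wrist_force: [0.3, 0.5, -0.2]
width: 0.0598
grasp_force: 0.0
clock: 30.13
ee_pos: [0.5381, -0.0659, 0.1152]
tool_rot: [0.823, 0.568, 0.0, -0.0]
wrist_force: [-0.5, -0.6, 0.4]
width: 0.0602
grasp_force: 0.0
(array([ 0.53808231, -0.06589257,  0.11519398]), array([ 8.23303781e-01,  5.67600870e-01,  8.62472595e-05, -3.59447850e-04])) -1.9344149150702408
[[218.5 200.5 140. ]]
[[240.5 201.5  88.2]]
[[199.5 200.5 133.4]]
[[209.5 198.5  86. ]
 [160.5 216.5  92.2]]
```

```bash
python3 - <<'E'
from hexa import *
def f2(name,obs):
    p=pose(name);C=np.array([.5618,-.013,.0655]);a=yaw(p)+np.pi
    def res(par):
        O,Rt,A,B=model(par,p,a);ja,ia=rectpix(A,p,C,a);return [q-o for q,o in zip([ja.min(),ja.max(),ia.min(),ia.max()],obs)]
    for phi in(0,.1,.2):
        s=least_squares(lambda q:res([phi,*q]),[.057,.07,0],x_scale=.005);O,Rt,_,_=model([phi,*s.x],p,a)
        print(name,phi,'ring',O.round(4),np.round(s.fun,1),'world pitch up',phi)
# sub-pixel edges of the head: profile along rows/cols
for n in('w12','w18'):
    r,_=rect(n);g=cv2.GaussianBlur(cv2.cvtColor(r,cv2.COLOR_BGR2GRAY),(5,5),0)
    b=cv2.inRange(cv2.cvtColor(r,cv2.COLOR_BGR2HSV),(0,0,40),(180,60,125)); 
    print(n,'row200',[int(x) for x in g[200,40:380:8]]); print(n,'col205',[int(x) for x in g[30:370:8,205]])
f2('w12',[199.5-133.4,199.5+133.4,200.5-133.4,200.5+133.4]);f2('w18',[218.5-140,218.5+140,60.5,340.5])
E
```

```text
w12 row200 [130, 131, 130, 113, 101, 87, 149, 84, 84, 85, 84, 148, 152, 152, 146, 84, 86, 86, 85, 86, 86, 86, 86, 86, 85, 144, 153, 109, 100, 154, 152, 113, 76, 81, 87, 91, 91, 93, 94, 95, 124, 152, 151]
w12 col205 [126, 132, 131, 131, 130, 95, 87, 85, 85, 85, 84, 141, 148, 86, 140, 152, 143, 83, 86, 85, 85, 85, 87, 86, 89, 87, 94, 153, 152, 132, 121, 151, 99, 93, 94, 93, 113, 101, 172, 172, 173, 173, 175]
w18 row200 [128, 129, 129, 128, 127, 118, 119, 118, 88, 82, 82, 83, 83, 82, 126, 149, 118, 85, 84, 85, 84, 83, 84, 85, 82, 145, 150, 146, 102, 104, 104, 104, 105, 145, 153, 81, 80, 83, 86, 88, 90, 92, 93]
w18 col205 [130, 130, 130, 129, 113, 81, 83, 83, 83, 81, 83, 119, 148, 142, 139, 150, 147, 84, 84, 84, 83, 82, 84, 84, 85, 85, 88, 150, 151, 93, 140, 147, 90, 91, 90, 91, 94, 92, 99, 171, 170, 171, 172]
w12 0 ring [ 0.5618 -0.0126  0.0478] [-0.  0.  0. -0.] world pitch up 0
w12 0.1 ring [ 0.5625 -0.0109  0.0496] [ 1.1 -1.1 -1.1  1.1] world pitch up 0.1
w12 0.2 ring [ 0.5633 -0.009   0.0527] [ 2.9 -3.  -2.8  2.8] world pitch up 0.2
w18 0 ring [ 0.5608 -0.0149  0.058 ] [ 0. -0. -0.  0.] world pitch up 0
w18 0.1 ring [ 0.5614 -0.0131  0.0599] [ 1.2 -1.3 -1.2  1.2] world pitch up 0.1
w18 0.2 ring [ 0.5621 -0.0112  0.0629] [ 3.2 -3.4 -3.2  3.2] world pitch up 0.2
```

```bash
python3 - <<'E'
from hexa import *
r,p=rect('w18');g=cv2.GaussianBlur(cv2.cvtColor(r,cv2.COLOR_BGR2GRAY),(3,3),0)
for c in(225,233,241): print(c,[int(x) for x in g[40:130:5,c]],[int(x) for x in g[270:360:5,c]])
print('row',[int(x) for x in g[200,80:180:5]],[int(x) for x in g[200,290:330:5]], [int(x) for x in g[150,290:330:5]])
E
```

```text
225 [178, 174, 172, 126, 99, 84, 84, 83, 84, 83, 83, 83, 82, 82, 78, 134, 152, 152] [156, 155, 156, 150, 104, 92, 91, 92, 91, 90, 91, 91, 90, 92, 174, 170, 171, 171]
233 [181, 181, 181, 182, 175, 104, 83, 84, 83, 83, 84, 83, 82, 82, 82, 139, 149, 149] [148, 148, 148, 144, 100, 93, 91, 92, 91, 90, 91, 91, 90, 94, 173, 171, 171, 172]
241 [181, 181, 181, 181, 173, 101, 83, 83, 83, 83, 84, 84, 83, 82, 84, 152, 152, 152] [149, 149, 149, 143, 86, 93, 91, 92, 91, 90, 90, 90, 89, 98, 172, 171, 172, 172]
row [118, 117, 119, 117, 113, 83, 82, 82, 82, 83, 83, 83, 83, 83, 98, 151, 149, 147, 94, 85] [105, 104, 118, 149, 151, 127, 81, 83] [52, 56, 58, 60, 73, 84, 81, 77]
```

```bash
python3 - <<'E'
from hexa import *
p=pose('w18');C=np.array([.5618,-.013,.0655])
x,f=fit(p,C,[103,None,63,338,151,315,113,288],.068);O,Rt,_,_=model(x,p,0);print('w18',x.round(4),f,'ring bottom',O.round(4),'handle dir',np.arctan2(-Rt[1,0],-Rt[0,0]))
p=pose('w12')
r,_=rect('w12');g=cv2.GaussianBlur(cv2.cvtColor(r,cv2.COLOR_BGR2GRAY),(3,3),0)
def cross(v,lo,hi,up,t=118):
    for k in range(lo,hi):
        if (v[k]<t)!=(v[k+1]<t): print(k,end=' ')
    print()
for c in(200,208,216): cross(g[:,c],40,130,1);cross(g[:,c],270,360,1)
cross(g[200],60,180,1);cross(g[200],270,340,1)
E
```

```text
w18 [0.2515 0.0571 0.0605 0.0032] [-0.5  0.  -0.   0.6 -0.1  0.  -0. ] ring bottom [ 0.5613 -0.0137  0.0548] handle dir -1.9345418581422578
66 115 
284 316 324 330 
66 115 129 
270 284 318 323 329 
57 66 78 80 115 
284 315 323 330 
63 83 90 125 155 
287
```

The fit shows the ring has climbed to about 10 mm above the flange and pitched 0.25 rad, so it slipped up when the bolt got hard. I'll move back along the handle, measure it, and level it by lifting the grip lightly so the head drops back down.

```bash
echo '[{"dx":-0.035, "jaw":0.06}, {"dx":-0.035, "jaw":0.06}, {"dx":-0.03, "dz":-0.01, "jaw":0.06}, {"jaw":0.06}, {"jaw":0.06}]' | python3 drive.py
sed -i 's/(.045,)/(Z,)/; s/O=(.5618,-.013)):/O=(.5613,-.0137),Z=.045):/' hd.py
python3 - <<'E'
from hd import *
p,im=shot('w19');print(p,yaw(p)-np.pi)
d=p[0][:2]-[.5613,-.0137];y=yaw(p);print('tcp rel ring tool',d@[np.cos(y),np.sin(y)],d@[np.sin(y),-np.cos(y)])
handle('w19',Z=.035)
E
```

```text
clock: 30.6
ee_pos: [0.5004, -0.1653, 0.1251]
tool_rot: [0.827, 0.563, -0.001, 0.0]
wrist_force: [-0.4, 1.3, 0.3]
width: 0.0599
grasp_force: 0.0
(array([ 0.50041224, -0.16530852,  0.1250879 ]), array([ 8.26647763e-01,  5.62719301e-01, -6.13410348e-04,  2.97160016e-04])) -1.9462488383915644
tcp rel ring tool -0.16337488569699687 -0.0010525578940125471
[[115.    2.5  21.5]
 [120.    2.5  21.5]
 [125.    2.8  21. ]
 [130.    3.   21.5]
 [135.    3.   20.5]
 [140.    3.   20.5]
 [145.    3.   20.5]
 [150.    3.2  20. ]
 [155.    3.2  21. ]]
line [0.01916667 0.32916667] mid angle 0.02160157767620979 handle world -1.92708451823703 -1.9246472607153546
```

```bash
echo '[{"az":-0.02, "dy":0.0044, "jaw":0.06}, {"dz":0.03, "jaw":0.06}, {"dz":0.03, "jaw":0.06}, {"dz":0.025, "jaw":0.06}, {"dz":0.018, "jaw":0.06}, {"dz":0.009, "jaw":0.06}, {"dz":0.003, "jaw":0.06}, {"jaw":0.06}]' | python3 drive.py 8
echo '[{"jaw":0.02}, {"jaw":0.015}, {"jaw":0.015}, {"jaw":0.015}, {"jaw":0.015}, {"jaw":0.015}, {"jaw":0.015}, {"jaw":0.015}]' | python3 drive.py 8
```

```text
clock: 31.32
ee_pos: [0.5061, -0.1624, 0.0097]
tool_rot: [0.819, 0.574, -0.0, -0.0]
wrist_force: [-1.0, -0.5, 0.1]
width: 0.0599
grasp_force: 0.0
clock: 31.98
ee_pos: [0.5062, -0.1635, 0.0104]
tool_rot: [0.819, 0.573, 0.0, 0.0]
wrist_force: [0.1, -0.8, 1.6]
width: 0.0219
grasp_force: 8.0
```

```bash
echo '[{"dz":-0.005, "jaw":0.015}, {"dz":-0.006, "jaw":0.015}, {"dz":-0.006, "jaw":0.015}, {"dz":-0.006, "jaw":0.015}, {"dz":-0.004, "jaw":0.015}, {"jaw":0.015}]' | python3 drive.py 8
echo '[{"az":-0.03, "dy":0.0048, "jaw":0.015}, {"az":0.03, "dy":-0.0048, "jaw":0.015}, {"az":0.03, "dy":-0.0048, "jaw":0.015}, {"az":-0.03, "dy":0.0048, "jaw":0.015}, {"jaw":0.015}]' | python3 drive.py 8
echo '[{"az":-0.05, "dy":0.008, "jaw":0.015}, {"az":-0.05, "dy":0.008, "jaw":0.015}, {"dz":0.003, "jaw":0.015}, {"jaw":0.015}]' | python3 drive.py 8
python3 ft.py
```

```text
clock: 32.48
ee_pos: [0.5052, -0.1658, 0.038]
tool_rot: [0.82, 0.573, -0.001, 0.001]
wrist_force: [-1.9, -5.9, -2.5]
width: 0.0218
grasp_force: 8.0
clock: 32.9
ee_pos: [0.5054, -0.1658, 0.0375]
tool_rot: [0.819, 0.573, -0.001, 0.001]
wrist_force: [-1.3, -5.5, -1.5]
width: 0.022
grasp_force: 8.0
clock: 33.23
ee_pos: [0.5202, -0.1699, 0.0338]
tool_rot: [0.79, 0.613, -0.001, -0.0]
wrist_force: [-0.3, -5.6, -0.7]
width: 0.0215
grasp_force: 8.0
radius 0.1623 handle -1.83 Ft 1.19 Fr 5.47
```

```bash
echo '[{"dx":-0.003, "jaw":0.015}, {"dx":-0.002, "jaw":0.015}, {"az":-0.03, "dy":0.0048, "jaw":0.015}, {"az":0.03, "dy":-0.0048, "jaw":0.015}, {"az":0.03, "dy":-0.0048, "jaw":0.015}, {"az":-0.03, "dy":0.0048, "jaw":0.015}, {"jaw":0.015}]' | python3 drive.py 5
python3 ft.py
echo '[{"jaw":0.06}, {"jaw":0.06}, {"jaw":0.06}, {"jaw":0.06}, {"dz":-0.03, "jaw":0.06}, {"dz":-0.035, "jaw":0.06}, {"dx":0.03, "dz":-0.015, "jaw":0.06}, {"dx":0.035, "jaw":0.06}]' | python3 drive.py >/dev/null
echo '[{"dx":0.035, "jaw":0.06}, {"jaw":0.06}, {"jaw":0.06}]' | python3 drive.py
cat >> hexa.py <<'E'
def cr(v,lo,hi,t=118): return [k for k in range(lo,hi) if (v[k]<t)!=(v[k+1]<t)]
def edges(name):
    r,p=rect(name);cv2.imwrite(f'pics/{name}r.png',r);g=cv2.GaussianBlur(cv2.cvtColor(r,cv2.COLOR_BGR2GRAY),(3,3),0)
    print('left',cr(g[200],50,180),'right',cr(g[200],260,360))
    for c in(200,210,220,230): print(c,'top',cr(g[:,c],30,150),'bot',cr(g[:,c],260,360))
def fitw(name,obs,z0=.068):
    p=pose(name);x,f=fit(p,np.array([.5618,-.013,.0655]),obs,z0);O,Rt,_,_=model(x,p,0);print(name,'pitch',x[0].round(3),f,'ring bottom',O.round(4))
E
python3 - <<'E'
from hexa import *
p,im=shot('w20');print(p,yaw(p)-np.pi)
edges('w20')
E
```

```text
clock: 33.82
ee_pos: [0.5208, -0.171, 0.0344]
tool_rot: [0.789, 0.615, 0.002, -0.0]
wrist_force: [2.3, 5.2, -0.2]
width: 0.0215
grasp_force: 5.0
radius 0.1632 handle -1.825 Ft 0.95 Fr -5.58
clock: 34.73
ee_pos: [0.5446, -0.0748, 0.1144]
tool_rot: [0.788, 0.615, 0.0, 0.0]
wrist_force: [-0.5, -1.0, -0.5]
width: 0.06
grasp_force: 0.0
(array([ 0.54460722, -0.07479627,  0.11436483]), array([7.88234833e-01, 6.15374516e-01, 2.32615517e-04, 5.34474268e-06])) -1.8158705369128225
left [76, 79, 81, 84, 97, 109, 116, 149, 165] right [262, 299, 311]
200 top [66, 122] bot [260, 269, 285, 319, 329, 337]
210 top [63, 119] bot [269, 288, 323, 332, 339]
220 top [63, 117] bot [268, 291, 338]
230 top [63, 117, 138, 140] bot [268, 289, 327, 330, 338]
```

```bash
python3 - <<'E'
from hexa import *
fitw('w20',[None,None,63,338,149,311,116,290]); fitw('w12',[65,None,66,330,125,287,115,284]); fitw('w18',[103,None,63,338,151,315,113,288])
E
```

```text
w20 pitch 0.289 [ 1.5  1.   0.  -0.  -1.6 -0.9] ring bottom [ 0.5615 -0.0127  0.0546]
w12 pitch 0.069 [ 5.8 -0.3  1.8 -5.7 -0.1 -0.9 -0.6] ring bottom [ 0.5623 -0.0123  0.0473]
w18 pitch 0.252 [-0.5  0.  -0.   0.6 -0.1  0.  -0. ] ring bottom [ 0.5613 -0.0137  0.0548]
```

The ring is still cocked, about 7 mm up and pitched 0.29. I'll push the far rim of the head down with closed fingertips.

```bash
echo '[{"dx":0.015, "dy":0.0013, "jaw":0}, {"dx":0.03, "jaw":0}, {"dx":0.025, "jaw":0}, {"dx":0.009, "jaw":0}, {"dz":0.015, "jaw":0}, {"dz":0.014, "jaw":0}, {"jaw":0}]' | python3 drive.py 10
echo '[{"dz":0.004, "jaw":0}, {"dz":0.003, "jaw":0}, {"jaw":0}]' | python3 drive.py
echo '[{"dz":0.003, "jaw":0}, {"jaw":0}]' | python3 drive.py
echo '[{"dz":0.003, "jaw":0}, {"jaw":0}]' | python3 drive.py
```

```text
clock: 35.37
ee_pos: [0.5638, -0.0026, 0.0842]
tool_rot: [0.79, 0.613, -0.002, -0.0]
wrist_force: [-0.5, 0.2, -0.8]
width: 0.0158
grasp_force: 0.0
clock: 35.62
ee_pos: [0.5679, -0.0029, 0.0802]
tool_rot: [0.79, 0.613, 0.002, 0.002]
wrist_force: [-0.1, -2.7, 14.8]
width: 0.0002
grasp_force: 7.6
clock: 35.78
ee_pos: [0.5698, -0.0022, 0.0791]
tool_rot: [0.79, 0.613, 0.003, 0.003]
wrist_force: [-0.3, -1.7, 21.7]
width: 0.0006
grasp_force: 11.3
clock: 35.95
ee_pos: [0.5718, -0.001, 0.0771]
tool_rot: [0.79, 0.613, 0.006, 0.004]
wrist_force: [1.8, -0.3, 22.9]
width: 0.0006
grasp_force: 11.6
```

Pressing isn't reseating it. I'll lift the ratchet off by the neck, level it on the bench, check the bolt's hex, and seat it again.

```bash
echo '[{"dz":-0.02, "jaw":0.08}, {"dx":-0.01, "dz":-0.015, "jaw":0.08}, {"dx":-0.02, "jaw":0.08}, {"dx":-0.02, "jaw":0.08}, {"dx":-0.008, "jaw":0.08}, {"jaw":0.08}, {"jaw":0.08}]' | python3 drive.py 60
python3 - <<'E'
from hexa import *
p,im=shot('w21');go(.5615-.047*np.cos(1.32),-.0127-.047*np.sin(1.32),.042,1.32)
edges('w21')
r,p=rect('w21');g=cv2.GaussianBlur(cv2.cvtColor(r,cv2.COLOR_BGR2GRAY),(3,3),0)
for c in(340,355,370,385): print(c,cr(g[:,c],90,310,120),[int(x) for x in g[80:320:16,c]])
E
```

```text
clock: 36.53
ee_pos: [0.5506, -0.0573, 0.1068]
tool_rot: [0.79, 0.613, -0.0, -0.0]
wrist_force: [0.3, 0.0, -0.6]
width: 0.0449
grasp_force: 0.0
tool d [-0.0022 -0.0004  0.0648] rz 0.0017
left [99, 150, 170] right [285, 308, 349]
200 top [51, 98, 120, 137] bot [293, 302, 324]
210 top [50, 97, 119, 136] bot [263, 298, 305, 323]
220 top [49, 97, 118, 135] bot [266, 300, 307, 322]
230 top [49, 96, 118, 130] bot [267, 304, 310, 320]
340 [91, 95, 110, 259, 261, 289] [178, 125, 95, 91, 92, 95, 96, 99, 98, 94, 97, 99, 89, 94, 179]
355 [125, 193, 250, 256] [179, 133, 156, 95, 95, 99, 100, 101, 155, 153, 154, 114, 181, 176, 176]
370 [90, 116, 203, 248, 254] [179, 134, 155, 96, 98, 100, 101, 98, 152, 151, 147, 149, 181, 170, 174]
385 [90, 116, 143, 172, 207, 247, 251] [178, 137, 151, 100, 121, 150, 101, 95, 139, 156, 154, 171, 180, 169, 175]
```

```bash
echo '[{"az":-0.085, "dx":-0.002, "dy":0.007, "jaw":0.08}, {"dz":0.01, "jaw":0.08}, {"dz":0.01, "jaw":0.08}, {"dz":0.02, "jaw":0.08}, {"dz":0.015, "jaw":0.08}, {"dz":0.006, "jaw":0.08}, {"jaw":0.08}]' | python3 drive.py 60
echo '[{"jaw":0.02}, {"jaw":0.02}, {"jaw":0.02}, {"jaw":0.02}, {"jaw":0.02}, {"jaw":0.02}]' | python3 drive.py 60
```

```text
clock: 37.17
ee_pos: [0.5552, -0.0596, 0.0437]
tool_rot: [0.763, 0.647, -0.001, -0.002]
wrist_force: [-0.7, -0.1, 0.3]
width: 0.0794
grasp_force: 0.0
clock: 37.67
ee_pos: [0.5573, -0.0606, 0.0465]
tool_rot: [0.763, 0.647, 0.0, 0.0]
wrist_force: [-1.1, -0.2, -0.3]
width: 0.0419
grasp_force: 0.0
```

```bash
echo '[{"jaw":0.02}, {"jaw":0.02}, {"jaw":0.02}, {"dz":-0.005, "jaw":0.02}, {"dz":-0.02, "jaw":0.02}, {"dz":-0.03, "jaw":0.02}, {"dx":-0.02, "dz":-0.025, "jaw":0.02}, {"dx":-0.038, "jaw":0.02}]' | python3 drive.py 60
echo '[{"dx":-0.038, "jaw":0.02}, {"dx":-0.038, "jaw":0.02}, {"dx":-0.036, "jaw":0.02}, {"dx":-0.02, "dz":0.01, "jaw":0.02}, {"dz":0.025, "jaw":0.02}, {"dz":0.03, "jaw":0.02}, {"dz":0.025, "jaw":0.02}, {"dz":0.015, "jaw":0.02}]' | python3 drive.py 20
echo '[{"dz":0.007, "jaw":0.02}, {"dz":0.005, "jaw":0.02}, {"dz":0.004, "jaw":0.02}, {"jaw":0.02}]' | python3 drive.py 12
```

```text
clock: 38.33
ee_pos: [0.5522, -0.1125, 0.131]
tool_rot: [0.76, 0.65, 0.005, 0.002]
wrist_force: [2.1, 1.0, -4.3]
width: 0.0331
grasp_force: 59.8
clock: 39.0
ee_pos: [0.5239, -0.2477, 0.0178]
tool_rot: [0.763, 0.646, -0.001, -0.002]
wrist_force: [-0.5, 0.4, -5.3]
width: 0.034
grasp_force: 19.9
clock: 39.33
ee_pos: [0.5261, -0.2482, 0.006]
tool_rot: [0.763, 0.647, -0.0, 0.0]
wrist_force: [-1.0, -0.6, -4.8]
width: 0.0337
grasp_force: 12.0
```

```bash
echo '[{"jaw":0.05}, {"jaw":0.05}, {"jaw":0.05}, {"jaw":0.05}]' | python3 drive.py 60
cat > ang.py <<'E'
from fit import *
def mouth(name):
    p=pose(name);im=cv2.imread(f'pics/{name}.png');T=Rn.from_quat(p[1]).as_matrix();C=p[0]+T@np.array([.047,0,0]);C[2]=.02
    r=rectify(im,p,C,yaw(p)+np.pi,j0=200);cv2.imwrite(f'pics/{name}r.png',r)
    g=cv2.GaussianBlur(cv2.cvtColor(r,cv2.COLOR_BGR2GRAY),(3,3),0)
    c=cv2.HoughCircles(cv2.GaussianBlur(g,(5,5),0),cv2.HOUGH_GRADIENT,1,50,param1=80,param2=20,minRadius=125,maxRadius=140)[0][0];print('head',c.round(1))
    hs=cv2.cvtColor(r,cv2.COLOR_BGR2HSV);light=((g>135)&(hs[...,1]<50)).astype(np.uint8)
    R=[];A=[]
    for k in range(0,360,2):
        a=np.radians(k);ok=None
        for q in np.arange(40,84,.5):
            x=int(round(c[0]+q*np.cos(a)));y=int(round(c[1]-q*np.sin(a)))
            if light[y,x]: ok=q;break
        if ok: R.append(ok);A.append(a)
    R=np.array(R);A=np.array(A)
    best=[]
    for d in np.radians(np.arange(-30,30,1)):
        for dx in range(-4,5,2):
            for dy in range(-4,5,2):
                b=(A-d+np.pi/6)%(np.pi/3)-np.pi/6; m=62.75/np.cos(b)+dx*np.cos(A)+dy*np.sin(A)
                best.append((np.median(np.abs(R-m)),np.degrees(d),dx,dy))
    best.sort();print('mouth flat vs handle deg (ccw)',[tuple(np.round(b,1)) for b in best[:4]],len(R)); return p,C,c
E
python3 - <<'E'
from ang import *
print('w2 test');mouth('w2')
shot('w22');p,C,c=mouth('w22');print(p,yaw(p)-np.pi)
E
```

```text
clock: 39.67
ee_pos: [0.5269, -0.2482, 0.0059]
tool_rot: [0.763, 0.647, 0.0, 0.001]
wrist_force: [-0.1, -0.5, 0.5]
width: 0.0499
grasp_force: 0.0
w2 test
head [204.5 190.5 131.7]
mouth flat vs handle deg (ccw) [(np.float64(0.7), np.float64(-1.0), np.float64(2.0), np.float64(0.0)), (np.float64(0.8), np.float64(1.0), np.float64(4.0), np.float64(0.0)), (np.float64(0.8), np.float64(-2.0), np.float64(2.0), np.float64(0.0)), (np.float64(0.8), np.float64(0.0), np.float64(2.0), np.float64(0.0))] 159
head [195.5 206.5 134.7]
mouth flat vs handle deg (ccw) [(np.float64(0.8), np.float64(-27.0), np.float64(2.0), np.float64(4.0)), (np.float64(0.8), np.float64(-26.0), np.float64(2.0), np.float64(4.0)), (np.float64(0.9), np.float64(-28.0), np.float64(2.0), np.float64(4.0)), (np.float64(1.0), np.float64(-30.0), np.float64(4.0), np.float64(4.0))] 159
(array([ 0.5268874 , -0.24818247,  0.00586214]), array([7.62675787e-01, 6.46780292e-01, 4.60268080e-04, 8.28143284e-04])) -1.7348817375697192
```

```bash
echo '[{"dz":-0.001, "jaw":0.03}, {"jaw":0.02}, {"jaw":0.02}, {"jaw":0.02}, {"dz":-0.005, "jaw":0.02}, {"dz":-0.015, "jaw":0.02}, {"dz":-0.03, "jaw":0.02}, {"dx":0.01, "dz":-0.035, "jaw":0.02}]' | python3 drive.py 60
echo '[{"az":0.052, "dx":0.03, "dy":-0.003, "dz":-0.023, "jaw":0.02}, {"dx":0.035, "dy":-0.0036, "dz":-0.01, "jaw":0.02}, {"dx":0.035, "jaw":0.02}, {"dx":0.018, "jaw":0.02}, {"jaw":0.02}, {"jaw":0.02}]' | python3 drive.py 60
cat >> ang.py <<'E'
def bolt(name,z=.0605,B=(.5616,-.0134)):
    p=pose(name);im=cv2.imread(f'pics/{name}.png')
    r=rectify(im,p,np.array([*B,z]),0.0,res=.0001,N=400,j0=200)  # world-aligned
    cv2.imwrite(f'pics/{name}b.png',r)
    g=cv2.GaussianBlur(cv2.cvtColor(r,cv2.COLOR_BGR2GRAY),(0,0),2)
    gx=cv2.Sobel(g,cv2.CV_64F,1,0);gy=-cv2.Sobel(g,cv2.CV_64F,0,1);m=np.hypot(gx,gy)
    j,i=np.meshgrid(np.arange(400)-200,200-np.arange(400));rad=np.hypot(j,i);w=m*((rad>95)&(rad<140))*(m>8)
    a=np.degrees(np.arctan2(gy,gx))%60
    h,_=np.histogram(a,60,(0,60),weights=w);h=np.convolve(np.r_[h[-2:],h,h[:2]],np.ones(5),'valid');k=np.argsort(h)[::-1][:12];print(name,'flat angle mod60 (deg,weight):',[(int(x),int(h[x]/1000)) for x in k])
E
python3 - <<'E'
from ang import *
shot('w23');p=pose('w23');print(p)
for n in('w3','w4','w23'): bolt(n)
E
```

```text
clock: 40.38
ee_pos: [0.5244, -0.2396, 0.0894]
tool_rot: [0.764, 0.646, -0.002, -0.003]
wrist_force: [0.2, -1.5, -4.5]
width: 0.0331
grasp_force: 60.0
clock: 40.88
ee_pos: [0.5443, -0.1199, 0.1237]
tool_rot: [0.778, 0.628, -0.001, -0.001]
wrist_force: [-0.6, -1.5, -5.6]
width: 0.033
grasp_force: 60.0
(array([ 0.54427034, -0.11987805,  0.12367227]), array([ 7.78234694e-01,  6.27972987e-01, -5.82256328e-04, -5.91346923e-04]))
w3 flat angle mod60 (deg,weight): [(13, 112), (10, 102), (9, 101), (8, 100), (7, 98), (14, 98), (6, 97), (5, 96), (11, 96), (12, 96), (4, 90), (15, 88)]
w4 flat angle mod60 (deg,weight): [(13, 52), (10, 49), (8, 49), (5, 48), (7, 48), (9, 48), (6, 47), (4, 46), (14, 46), (16, 45), (15, 44), (11, 43)]
w23 flat angle mod60 (deg,weight): [(1, 68), (2, 65), (58, 60), (0, 58), (4, 56), (3, 55), (59, 54), (57, 50), (5, 50), (56, 42), (6, 41), (55, 40)]
```

The bolt's flats moved from about 8° to 1° (mod 60), so it has turned about 67° clockwise, which fits with being home or nearly home. I'll reseat with the mouth aligned (handle at about -92°) and confirm it's solid.

```bash
echo '[{"az":-0.089, "dz":-0.008, "jaw":0.02}, {"az":-0.089, "dz":-0.007, "jaw":0.02}, {"dx":0.015, "dy":0.004, "jaw":0.02}, {"dx":0.025, "dy":0.0055, "jaw":0.02}, {"dx":0.0145, "dy":0.004, "jaw":0.02}, {"jaw":0.02}, {"jaw":0.02}]' | python3 drive.py 60
python3 - <<'E'
from ang import *
p,x,O=ring('w24'); r=cv2.imread('pics/w24r.png')
y=yaw(p);d=np.array([.5618,-.0132])-O[:2];print('shift tool',d@[np.cos(y),np.sin(y)],d@[np.sin(y),-np.cos(y)],'yaw err',1.536-y)
E
```

```text
clock: 41.52
ee_pos: [0.56, -0.0683, 0.1385]
tool_rot: [0.721, 0.693, -0.001, -0.0]
wrist_force: [0.5, -0.7, -4.6]
width: 0.0335
grasp_force: 60.0
[[193.5 198.5 129.8]]
[[195.5 198.5  83. ]]
tcp [ 0.5599948  -0.06833491  0.13851503] 1.5322443023921415 phi,x,z,y [-0.0286  0.047   0.0062  0.0003] [ 0.8 -0.3  0.3 -0.7 -0.1  0.2 -0.2] ring [ 0.5621 -0.0214  0.1323] axis [0.003 0.029 1.   ]
shift tool 0.008180168503711187 -0.0006138115837706481 yaw err 0.0037556976078585436
```

```bash
echo '[{"dx":0.0083, "dy":-0.0006, "dz":0.005, "jaw":0.02}, {"dz":0.012, "jaw":0.02}, {"dz":0.016, "jaw":0.02}, {"dz":0.016, "jaw":0.02}, {"dz":0.012, "jaw":0.02}, {"dz":0.005, "jaw":0.02}, {"jaw":0.02}]' | python3 drive.py 60
echo '[{"dz":0.003, "jaw":0.02}, {"dz":0.003, "jaw":0.02}, {"jaw":0.02}]' | python3 drive.py
echo '[{"dz":0.002, "jaw":0.02}, {"dz":0.002, "jaw":0.02}, {"jaw":0.02}]' | python3 drive.py
echo '[{"dz":0.002, "jaw":0.02}, {"dz":0.002, "jaw":0.02}, {"jaw":0.02}]' | python3 drive.py
```

```text
clock: 42.15
ee_pos: [0.5589, -0.0592, 0.0712]
tool_rot: [0.721, 0.693, -0.001, -0.001]
wrist_force: [-0.7, 0.1, -3.9]
width: 0.0331
grasp_force: 60.0
clock: 42.4
ee_pos: [0.5596, -0.0594, 0.0669]
tool_rot: [0.72, 0.693, -0.001, -0.0]
wrist_force: [-1.6, -0.8, -6.7]
width: 0.033
grasp_force: 60.0
clock: 42.65
ee_pos: [0.5602, -0.0595, 0.063]
tool_rot: [0.721, 0.693, -0.0, 0.0]
wrist_force: [-2.1, -1.8, -5.9]
width: 0.0334
grasp_force: 60.0
clock: 42.9
ee_pos: [0.5602, -0.0595, 0.0588]
tool_rot: [0.721, 0.693, -0.0, 0.0]
wrist_force: [-1.2, -2.3, -4.1]
width: 0.0332
grasp_force: 60.0
```

```bash
echo '[{"dz":0.003, "jaw":0.02}, {"dz":0.003, "jaw":0.02}, {"jaw":0.02}]' | python3 drive.py
echo '[{"dz":0.002, "jaw":0.02}, {"dz":0.001, "jaw":0.02}, {"jaw":0.02}]' | python3 drive.py
echo '[{"dz":0.0015, "jaw":0.02}, {"jaw":0.02}]' | python3 drive.py
```

```text
clock: 43.15
ee_pos: [0.5602, -0.0595, 0.0525]
tool_rot: [0.721, 0.693, -0.0, 0.0]
wrist_force: [-2.6, -3.4, -5.1]
width: 0.0333
grasp_force: 60.0
clock: 43.4
ee_pos: [0.5603, -0.0595, 0.05]
tool_rot: [0.721, 0.693, -0.0, 0.0]
wrist_force: [-3.2, -4.9, -2.3]
width: 0.0332
grasp_force: 60.0
clock: 43.57
ee_pos: [0.5604, -0.0597, 0.0495]
tool_rot: [0.721, 0.693, -0.0, 0.0]
wrist_force: [-5.5, -5.3, 6.5]
width: 0.0334
grasp_force: 60.0
```

Seated again. I'll tighten from this neck grip, which keeps the ring level and down, and watch the torque.

```bash
cat > tq.py <<'E'
from h import *
s=arm.sense();p=st();d=p[0][:2]-[.5618,-.013];a=np.arctan2(d[1],d[0]);F=np.array(s['wrist_force']);M=s['wrist_torque'];print('r',np.hypot(*d).round(4),'handle',round(yaw(p)-np.pi,3),'F',F.round(1),'Mz',round(M[2],2),'M about bolt',round(M[2]+d[0]*F[1]-d[1]*F[0],2),'z',p[0][2].round(4))
E
python3 tq.py
echo '[{"az":0.1, "dx":0.0002, "dy":-0.0047, "jaw":0.02}, {"az":0.1, "dx":0.0002, "dy":-0.0047, "jaw":0.02}, {"jaw":0.02}]' | python3 drive.py 60 >/dev/null; python3 tq.py
echo '[{"az":0.06, "dx":0.0001, "dy":-0.0028, "jaw":0.02}, {"jaw":0.02}]' | python3 drive.py >/dev/null; python3 tq.py
echo '[{"az":0.06, "dx":0.0001, "dy":-0.0028, "jaw":0.02}, {"jaw":0.02}]' | python3 drive.py >/dev/null; python3 tq.py
```

```text
r 0.0467 handle -1.609 F [-5.5 -5.3  6.5] Mz 0.28 M about bolt 0.03 z 0.0495
r 0.047 handle -1.811 F [-4.2 -5.7  3.4] Mz 0.77 M about bolt 0.64 z 0.0497
r 0.0471 handle -1.868 F [-2.7 -6.   2.9] Mz 1.02 M about bolt 0.97 z 0.0497
r 0.0471 handle -1.927 F [-3.9 -7.9  2.8] Mz 1.26 M about bolt 1.2 z 0.0497
```

```bash
echo '[{"az":0.05, "dx":0.0001, "dy":-0.0024, "jaw":0.02}, {"jaw":0.02}]' | python3 drive.py >/dev/null; python3 tq.py
echo '[{"az":0.05, "dx":0.0001, "dy":-0.0024, "jaw":0.02}, {"jaw":0.02}, {"jaw":0.02}]' | python3 drive.py >/dev/null; python3 tq.py
python3 - <<'E'
from ang import *
p,x,O=ring('w25')
r=cv2.imread('pics/w25r.png');g=cv2.GaussianBlur(cv2.cvtColor(r,cv2.COLOR_BGR2GRAY),(3,3),0)
c=[(k,cr) for k in (320,340,360) for cr in [[q for q in range(80,320) if (g[q,k]<120)!=(g[q+1,k]<120)]]];print(c)
E
```

```text
r 0.0472 handle -1.977 F [-2.8 -8.4  2.3] Mz 1.36 M about bolt 1.39 z 0.0497
r 0.0472 handle -2.025 F [-2.3 -7.5  3.2] Mz 1.35 M about bolt 1.39 z 0.0497
[[194.5 206.5 130.1]]
[[196.5 207.5  83.7]]
tcp [ 0.5424935  -0.05606745  0.04966589] 1.1166699201033363 phi,x,z,y [-0.0439  0.0466  0.0056 -0.0014] [ 0.6 -0.1  1.  -0.5 -0.1  0.1 -1. ] ring [ 0.5617 -0.0136  0.044 ] axis [0.016 0.043 0.999]
[(320, [122, 124, 165, 246]), (340, [121, 123, 162, 241, 295, 302]), (360, [122, 155, 189, 213, 247, 280])]
```

Torque levels off at 1.39 N m with the ring down on its seat (z 0.044), so the bolt is solid. I'll relieve it, lift off and lay the ratchet on the bench.

```bash
echo '[{"az":-0.08, "dx":0.0002, "dy":0.0038, "jaw":0.02}, {"az":-0.06, "dx":0.0001, "dy":0.0028, "jaw":0.02}, {"dz":-0.003, "jaw":0.02}, {"dz":-0.005, "jaw":0.02}, {"dz":-0.007, "jaw":0.02}, {"dz":-0.01, "jaw":0.02}, {"dz":-0.015, "jaw":0.02}, {"dz":-0.02, "jaw":0.02}]' | python3 drive.py 60; python3 tq.py
echo '[{"dx":-0.01, "dz":-0.02, "jaw":0.02}, {"dx":-0.025, "dz":-0.005, "jaw":0.02}, {"dx":-0.035, "jaw":0.02}, {"dx":-0.035, "jaw":0.02}, {"dx":-0.035, "jaw":0.02}, {"dx":-0.03, "jaw":0.02}, {"dx":-0.02, "jaw":0.02}, {"jaw":0.02}]' | python3 drive.py; python3 tq.py
```

```text
clock: 45.28
ee_pos: [0.5458, -0.0516, 0.1072]
tool_rot: [0.809, 0.587, 0.0, -0.003]
wrist_force: [0.4, -0.7, -4.9]
width: 0.0334
grasp_force: 60.0
r 0.0418 handle -1.886 F [ 0.4 -0.7 -4.9] Mz 0.0 M about bolt 0.03 z 0.1072
clock: 45.95
ee_pos: [0.4872, -0.2418, 0.1347]
tool_rot: [0.812, 0.583, 0.0, 0.002]
wrist_force: [-0.0, -0.2, -5.0]
width: 0.033
grasp_force: 60.0
r 0.2407 handle -1.896 F [-0.  -0.2 -5. ] Mz -0.0 M about bolt 0.01 z 0.1347
```

```bash
echo '[{"dz":0.015, "jaw":0.02}, {"dz":0.03, "jaw":0.02}, {"dz":0.03, "jaw":0.02}, {"dz":0.025, "jaw":0.02}, {"dz":0.012, "jaw":0.02}, {"dz":0.007, "jaw":0.02}, {"dz":0.005, "jaw":0.02}, {"dz":0.002, "jaw":0.02}]' | python3 drive.py 60
echo '[{"dz":0.001, "jaw":0.02}, {"jaw":0.02}]' | python3 drive.py 15
```

```text
clock: 46.62
ee_pos: [0.49, -0.2386, 0.0093]
tool_rot: [0.811, 0.586, 0.001, 0.002]
wrist_force: [-3.6, -5.6, 6.4]
width: 0.0335
grasp_force: 60.0
clock: 46.78
ee_pos: [0.4902, -0.2374, 0.0082]
tool_rot: [0.81, 0.586, 0.001, 0.002]
wrist_force: [-0.6, -4.0, 2.1]
width: 0.0336
grasp_force: 15.0
```

Contact with the bench. I'll release, rise, and check.

```bash
echo '[{"jaw":0.06}, {"jaw":0.06}, {"jaw":0.06}, {"jaw":0.06}, {"jaw":0.06}, {"dz":-0.02, "jaw":0.06}, {"dz":-0.035, "jaw":0.06}, {"dz":-0.035, "jaw":0.06}]' | python3 drive.py 15
echo '[{"dx":0.02, "dz":-0.03, "jaw":0.06}, {"dx":0.035, "jaw":0.06}, {"dx":0.035, "jaw":0.06}, {"dx":0.02, "jaw":0.06}, {"jaw":0.06}, {"jaw":0.06}]' | python3 drive.py
python3 - <<'E'
from ang import *
shot('w26');p=pose('w26');print(p)
bolt('w26')
im=cv2.imread('pics/w26.png')
C=np.array([.50,-.19,.02]);r=rectify(im,p,C,yaw(p)+np.pi,j0=200);g=cv2.GaussianBlur(cv2.cvtColor(r,cv2.COLOR_BGR2GRAY),(5,5),0)
for lo,hi in((120,145),(75,95)):
    c=cv2.HoughCircles(g,cv2.HOUGH_GRADIENT,1,50,param1=80,param2=20,minRadius=lo,maxRadius=hi);print(None if c is None else c[0][:3].round(1))
t=arm.snapshot('top')[:,:,::-1];cv2.imwrite('pics/t26.png',t);t0=cv2.imread('pics/top0.png')
d=cv2.absdiff(t,t0).max(2)
for n,b in(('tape',(100,270,220,360)),('notebook',(365,135,430,210)),('marker',(185,175,210,250))):
    print(n,(d[b[1]:b[3],b[0]:b[2]]>40).mean().round(4))
E
```

```text
clock: 47.45
ee_pos: [0.4868, -0.2362, 0.0965]
tool_rot: [0.81, 0.586, -0.001, -0.002]
wrist_force: [1.0, 0.0, -0.8]
width: 0.0599
grasp_force: 0.0
clock: 47.95
ee_pos: [0.5225, -0.1312, 0.1266]
tool_rot: [0.809, 0.587, 0.0, -0.0]
wrist_force: [-0.6, -0.3, 0.1]
width: 0.0598
grasp_force: 0.0
(array([ 0.52248687, -0.13121917,  0.1266336 ]), array([ 8.09286257e-01,  5.87414456e-01,  3.13083929e-05, -9.79264996e-05]))
w26 flat angle mod60 (deg,weight): [(2, 89), (1, 87), (4, 87), (5, 85), (3, 82), (6, 75), (7, 73), (8, 73), (9, 69), (58, 68), (0, 68), (59, 63)]
None
[[191.5 171.5  84.3]]
tape 0.0
notebook 0.4343
marker 0.0
```

```bash
echo '[{"dx":-0.03, "dy":-0.03, "dz":-0.03, "jaw":0.06}, {"dx":-0.035, "dz":-0.02, "jaw":0.06}, {"dx":-0.035, "jaw":0.06}, {"dx":-0.03, "jaw":0.06}, {"jaw":0.06}]' | python3 drive.py
python3 - <<'E'
from hd import *
s=arm.snapshot('scene')[:,:,::-1];s0=cv2.imread('pics/scene0.png');t=arm.snapshot('top')[:,:,::-1];t0=cv2.imread('pics/top0.png')
def red(im,b):
    h=cv2.cvtColor(np.ascontiguousarray(im[b[1]:b[3],b[0]:b[2]]),cv2.COLOR_BGR2HSV);m=((h[...,0]<8)|(h[...,0]>172))&(h[...,1]>150)&(h[...,2]>60);y,x=np.where(m);return len(x),x.mean().round(1),y.mean().round(1)
for a,b in((s0,s),): print('scene',red(a,(260,185,360,235)),red(b,(260,185,360,235)))
print('top',red(t0,(360,130,440,215)),red(t,(360,130,440,215)))
p,im=shot('w27');r=rectify(im,p,np.array([.50,-.19,.02]),yaw(p)+np.pi,j0=200)
g=cv2.GaussianBlur(cv2.cvtColor(r,cv2.COLOR_BGR2GRAY),(5,5),0)
for lo,hi in((120,140),(75,95)):
    c=cv2.HoughCircles(g,cv2.HOUGH_GRADIENT,1,50,param1=80,param2=20,minRadius=lo,maxRadius=hi);print(None if c is None else c[0][:3].round(1))
print(arm.sense()['clock'],p[0],arm.sense()['wrist_force'])
E
```

```text
clock: 48.47
ee_pos: [0.457, -0.2514, 0.1707]
tool_rot: [0.814, 0.581, -0.002, 0.001]
wrist_force: [-1.7, -0.0, 0.1]
width: 0.0599
grasp_force: 0.0
scene (920, np.float64(49.7), np.float64(24.9)) (914, np.float64(49.2), np.float64(24.4))
top (2986, np.float64(36.4), np.float64(42.9)) (2986, np.float64(37.0), np.float64(41.5))
[[195.5 174.5 132.8]]
[[198.5 172.5  84.7]]
48.6167 [ 0.459258   -0.24533729  0.1704182 ] [ 0.68521077  0.41434571 -0.58618258]
```

```bash
echo '[{"jaw":0.06}, {"jaw":0.06}]' | python3 drive.py >/dev/null; python3 -c "
from rig import arm
print(arm.close_job())"
```

```text
the job is handed in; nothing more can be done
None
```

The job is handed in, but no verdict was returned: the bolt came up solid at about 1.4 N m, and the ratchet lies flat on the bench, lever side up, about 18 cm from the bolt. The ring climbed off the hex during the strokes, so I lifted it off and reseated it before the final pull; I inferred the free-wheel swing (step 3) from the handle's travel and low force, not from the ring itself. The notebook shifted by about 3 mm at most.

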